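# Level the bonding stage with a plunger gauge

### The arm

A 6-joint arm with a two-finger parallel gripper is mounted at the origin on a cart in front of the work surface, level with it; the furniture and walls round the work are solid. World frame = base frame: x ahead of the robot, y to its left, z up, the work surface at z = 0. Lengths are in m, angles in degrees, forces in N, time in s.
With the tool pointing down it reaches from about 0.3 to 0.75 m from the base axis. Payload 8.5 kg.
Tool frame: the origin (TCP) lies midway between the tips of the shut fingers; the grasp point (between the pads) lies 19 mm behind it (env.pinch_z is the z of the grasp point in the tool frame, in m); z points along the fingers, y is the line along which they close (so a half turn about z gives the same grasp; the last joint's range is limited). The gripper opens to 85 mm and grips with 20 to 120 N. Pads are 22 mm wide; open, the fingers measure 114 mm over their backs; the gripper's body (76 mm by 85 mm) begins 54 mm behind the grasp point. The pads swing forward as they close: fully open they stand 13 mm farther back than shut.
Start: joints at [58.94, 21.807, 74.336, -0, 83.858, -12.336], TCP at [0.177, 0.521, 0.231] pointing down, gripper open.
Joint ranges: [-178.18, 178.18], [-50.72, 133.34], [12.68, 142.11], [-81.47, 261.47], [9.98, 163.14], [-165.26, 165.26]. Speed limits (degrees/s): [136.94, 136.94, 180, 180, 180, 180].

### API

Orientations are given as a 3x3 rotation matrix whose columns are the frame's x, y, z axes.
In Python, from rig import env gives the robot as it stands.
- The arm moves only by the tool arm_command, never from a script. Its argument "deltas" is a list of rows, each an object of numbers: "rx", "ry", "rz": the turn, a rotation vector about the tool's x, y, z in rad; "dx", "dy", "dz": the shift along the tool's x, y, z in m; "fingers": the finger opening in m, from 0 to 0.0854. In form: [{"rx": .., "ry": .., "rz": .., "dx": .., "dy": .., "dz": .., "fingers": ..}, ...]. A call has 1 to 12 rows; each row shifts and turns the commanded pose from where the row before left it, along the tool's axes as they then stand; what a row does not reach is not made up. A row lasts 1/10 s, in which the tool goes at most 50 mm and 8.59 degrees, less where a joint would pass 70% of its speed; a pose out of reach is approached as far as the arm can. A call is refused whole if a number of a shift passes 0.05 or a number of a turn 0.15, either way. A call with a gripper value outside its range is refused whole. The fingers move at their own pace and stop on an object; "squeeze" is the grip in N (left out, the last holds). Time passes only in rows, so rows that do not move let the fingers close. It gives the time, the measured TCP pose, the force, the opening and the grip force at its end, in the units of the state.
- env.observe(): the state, without advancing time (a new reading comes with each control period).
- env.get_image(name): name is "scene" or "top" or "wrist"; returns a dict with "color" (420x560x3 uint8, blue, green, red), "camera_matrix" (3x3 intrinsics, pixels), "eye" and "orientation" of the camera in the world. Camera axes: x right, y up, looking along -z (the intrinsics and any distortion apply to the point x, -y, -z); pixel columns grow to the right and rows downward; lengths in m; the calibration is good to about 2 mm. A picture is of the moment at which its call begins. There is no depth.
- env.close_job(): hands the job in; it is judged then, once.
Trained networks look in a picture, given as the dict that the camera call returned (one of the last four; its "shot" number tells which), for a name from the list of things; names that differ only in an ending like _2 or _b are one class to them, and where a whole thing is asked for, a point or a joint stands for the part that bears it (a point fixed in the world has none). Each returns a list of dicts, best first, with "p" (0 to 1); they miss things now and then, are a little off and sometimes report something else, mostly with a low value. They report only what shows in the picture. A call takes as long as a camera call. They do not tell look-alikes from the thing itself.
- env.look_for(query, picture): "box" ([left, top, right, bottom] in pixels, round what is visible of it).
- env.tip_of(query, picture): "location" ([column, row] in pixels: a listed point, or the origin of a listed thing).
The state is a dict: "time_s": time; "q": joint angles; "qvel": joint speeds; "joint_efforts": joint torques, N m; "position": TCP position; "tool_rot": TCP orientation; "ft_force": force on the tool from outside, world axes, zero at the start; "wrist_torque": the same for the moment, N m; "grip_width": finger opening in m; "gripper_force": force on a finger pad.
Only numpy, scipy, OpenCV 4.12 (cv2) and the standard library are available. Lean on these libraries where they do the work, as an engineer would, in place of code of your own. Each camera call takes 0.05 s, during which the arm holds its last target. There are 200 camera calls.

### The job

The ball-seated bonding stage has been knocked out of level, and pull heads glued on it would come out skew. Take the digital gauge out of its stand and touch its red plunger tip lightly inside each of the four engraved rings on the stage plate, starting at the ring with the red dot beside it and going round clockwise as seen from above, to find which side stands high; put the gauge back upright in its stand, then press the high corner or corners down until the plate is level to within a degree or so. Never push the plate with the gauge, and leave the two spare pull heads and the mixing cup where they are.

Things in the scene. Friction and masses are not known exactly. Their poses are not given: they have to be found in the camera images.
- stage_base: Blue round foot (112 mm across, 48 mm high) of the levelling stage, fixed to the bench. Origin: centre of its underside, on the bench. The plate tilts about the ball's centre 48 mm above it. Friction in the ball holds the plate: a ring gives way only under 8 N or more pressed straight down on it, follows the push (8 to 14 N at 10 to 20 mm/s) and stays where it is let go.
- stage_top: Square grey metal plate of the stage, 170 x 170 x 12 mm. Origin: the ball's centre; the upper face lies 30 mm above it along z, the plate's normal (78 mm above the bench when level). Starts 3.4 to 7 degrees out, any direction. Pressing on one ring rocks the plate about the diagonal through its two neighbours: it goes down, the far ring across up as much, the neighbours stay.
- ring_0 (a point): Centre of the first engraved ring (black circle, 20 mm across) on the plate's upper face, 69 mm from the middle along both of the plate's edges, 16 mm in from both edges; a red dot (13 mm) lies 24 mm from it, towards ring_1.
- ring_1 (a point): Centre of the second ring, next clockwise seen from above after ring_0; same size and inset.
- ring_2 (a point): Centre of the third ring, diagonally across from ring_0 (195 mm from it).
- ring_3 (a point): Centre of the fourth ring, diagonally across from ring_1.
- gauge: Digital plunger gauge, about 0.17 kg: grey housing 24 mm (x) by 36 mm (y) by 62 mm high, display on its -x face, steel cap 10 mm across standing 6 mm above the top; below it a steel stem 8 mm across, 16 mm long, then the plunger. Origin: centre of the housing's flat underside; z up. Grip it from above across its 36 mm sides (fingers close along y), about 36 mm above the origin.
- gauge_tip (a point): Lowest point of the plunger's red ball (7 mm), 39 mm below the gauge's origin on its axis when not pressed in.
- plunger (a joint): How far the plunger is pushed into the gauge, m: 0 free, 0.010 at the end of its travel. Spring: 1.2 N at first touch, 2.7 N at the end of the travel; beyond that the gauge is rigid.
- gauge_stand: Grey stand of the gauge, fixed to the bench: foot 80 x 86 x 8 mm and two uprights with an 18 mm gap between them for the stem; the housing's underside rests on their tops between black lips 8 mm high that leave about 3 mm play all round. Origin: centre of the underside; axes as the gauge's when it stands in it.
- stand_seat (a point): Point where the gauge's origin lies when it stands in its stand, 56 mm above the bench.
- head_1: Spare clean steel pull head, plate 50 x 50 x 10 mm with a 20 mm stud, 42 mm high, loose; leave alone. Origin: centre of the underside.
- head_2: The other spare pull head, the same; leave alone.
- cup: White mixing cup, 60 mm across the rim, 64 mm high, loose and light; leave alone. Origin: centre of the underside.
There are look-alikes about, which are no part of the job. There is more than one size of the stage_base; the job needs the larger.

How it is judged:
By the outcome, as a careful person would: the job done as asked, in the order asked, and still so for the second after the job is handed in, with the robot touching nothing.
It also fails if it takes over 72 s, if anything falls off the work surface, if the arm or the gripper's body presses on something with over 40 N, if the wrist force passes 120 N, or if a joint passes its speed limit or range.

## Working session

There is one attempt and no reset: what is moved stays moved. The work goes in short steps, Python scripts to look and compute and a tool call to move; the robot and the scene stay as the last step left them, time stands still between calls to the robot, and variables do not carry over. Pictures are saved under pics/ and viewed, at most 10 in all, crops included, and the job is handed in when it is done.

Besides the shell and the picture viewer there is one more tool, called after "Call:" as a command line: name --argument value ..., lists and objects as JSON in quotes. arm_command: Moves the arm, as the interface text tells. Its arguments: {"type":"object","properties":{"deltas":{"type":"array"},"squeeze":{"type":"number"}},"required":["deltas"]}

```bash
mkdir -p pics; cat > h.py <<'E'
import numpy as np, cv2
from rig import env
def shot(n,save=None):
    p=env.get_image(n)
    if save: cv2.imwrite('pics/'+save,p['color'])
    return p
def ray(p,uv):
    K=np.array(p['camera_matrix']);v=np.linalg.inv(K)@[uv[0],uv[1],1]
    d=np.array(p['orientation'])@[v[0],-v[1],-v[2]]
    return np.array(p['eye']),d/np.linalg.norm(d)
def onz(p,uv,z):
    e,d=ray(p,uv);return e+d*(z-e[2])/d[2]
def tri(obs):
    A=np.zeros((3,3));b=np.zeros(3);R=[]
    for p,uv in obs:
        e,d=ray(p,uv);M=np.eye(3)-np.outer(d,d);A+=M;b+=M@e;R.append((e,M))
    x=np.linalg.solve(A,b);return x,[round(1e3*float(np.linalg.norm(M@(x-e))),1) for e,M in R]
def proj(p,X):
    c=np.array(p['orientation']).T@(np.array(X)-p['eye']);v=np.array(p['camera_matrix'])@[c[0],-c[1],-c[2]];return v[:2]/v[2]
E
python3 - <<'E'
from h import *
np.set_printoptions(precision=3,suppress=True)
o=env.observe();print(o['time_s'],o['tool_rot'],env.pinch_z,o['ft_force'])
ims=[]
for n in ['scene','top','wrist']:
    p=shot(n);ims.append(p['color']);print(n,p['eye'],p.get('distortion'),list(p.keys()))
    for q in ['stage_top','gauge','gauge_stand','stage_base','head_1','cup']:
        print(q,[(np.round(d['box']).astype(int).tolist(),round(d['p'],2)) for d in env.look_for(q,p)[:4]])
    for q in ['ring_0','ring_1','ring_2','ring_3','gauge','gauge_tip','stand_seat','stage_top']:
        print(q,[(np.round(d['location'],1).tolist(),round(d['p'],2)) for d in env.tip_of(q,p)[:3]])
cv2.imwrite('pics/a.png',ims[0]);cv2.imwrite('pics/b.png',ims[1]);cv2.imwrite('pics/c.png',ims[2])
print(env.observe()['time_s'])
E
```

```text
0.0 [[-0.947  0.321 -0.001]
 [ 0.321  0.947 -0.001]
 [ 0.    -0.002 -1.   ]] -0.0187 [-1.198  0.123 -0.591]
scene [-0.086 -1.057  0.647] None ['color', 'camera_matrix', 'eye', 'orientation', 'shot']
stage_top [([271, 209, 339, 245], 0.67), ([357, 254, 418, 288], 0.65)]
gauge [([260, 182, 271, 199], 0.65)]
gauge_stand [([250, 194, 278, 216], 0.55), ([270, 210, 336, 247], 0.43)]
stage_base [([358, 252, 423, 294], 0.93), ([269, 210, 336, 259], 0.8)]
head_1 [([187, 194, 207, 209], 0.6), ([196, 203, 211, 217], 0.58)]
cup [([296, 273, 320, 305], 0.7)]
ring_0 [([286.0, 240.8], 0.92), ([412.9, 276.4], 0.87), ([313.5, 210.8], 0.78)]
ring_1 [([286.0, 240.8], 0.92), ([412.9, 276.4], 0.87), ([313.5, 210.8], 0.78)]
ring_2 [([286.0, 240.8], 0.92), ([412.9, 276.4], 0.87), ([313.5, 210.8], 0.78)]
ring_3 [([286.0, 240.8], 0.92), ([412.9, 276.4], 0.87), ([313.5, 210.8], 0.78)]
gauge [([260.5, 197.5], 0.45)]
gauge_tip []
stand_seat [([267.5, 195.1], 0.59)]
stage_top [([301.6, 235.0], 0.94), ([388.9, 270.3], 0.84)]
top [ 0.396 -0.101  1.088] None ['color', 'camera_matrix', 'eye', 'orientation', 'shot']

[... 465 characters left out ...]
ring_1 [([455.3, 143.0], 0.93), ([302.8, 150.7], 0.88), ([339.3, 227.1], 0.87)]
ring_2 [([455.3, 143.0], 0.93), ([302.8, 150.7], 0.88), ([339.3, 227.1], 0.87)]
ring_3 [([455.3, 143.0], 0.93), ([302.8, 150.7], 0.88), ([339.3, 227.1], 0.87)]
gauge [([200.7, 178.5], 0.8)]
gauge_tip [([314.2, 190.6], 0.28)]
stand_seat [([202.4, 172.1], 0.8), ([134.3, 256.6], 0.57)]
stage_top [([315.8, 189.5], 0.87), ([430.3, 160.6], 0.81)]
wrist [0.101 0.547 0.373] None ['color', 'camera_matrix', 'eye', 'orientation', 'shot']
stage_top []
gauge []
gauge_stand []
stage_base []
head_1 [([172, 346, 204, 380], 0.69)]
cup []
ring_0 []
ring_1 []
ring_2 []
ring_3 []
gauge []
gauge_tip []
stand_seat []
stage_top []
2.25
```

```bash
python3 - <<'E'
import cv2
b=cv2.imread('pics/b.png')[110:300,100:500];a=cv2.imread('pics/a.png')[160:320,160:460]
cv2.imwrite('pics/d.png',cv2.resize(b,None,fx=2,fy=2,interpolation=3));cv2.imwrite('pics/e.png',cv2.resize(a,None,fx=2.6,fy=2.6,interpolation=3))
E
```

```text
(no output)
```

View pics/d.png

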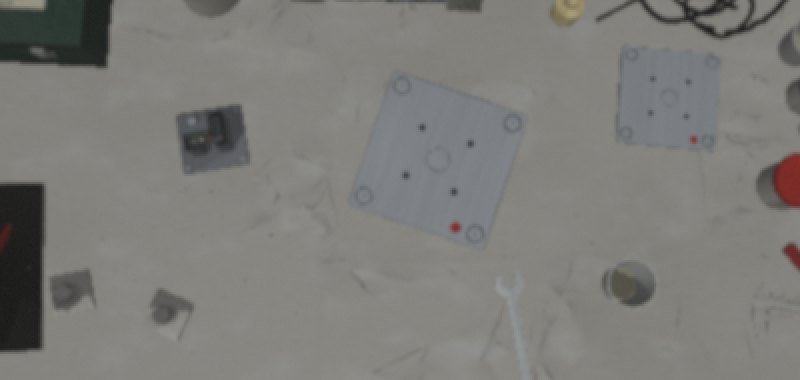

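View pics/e.png

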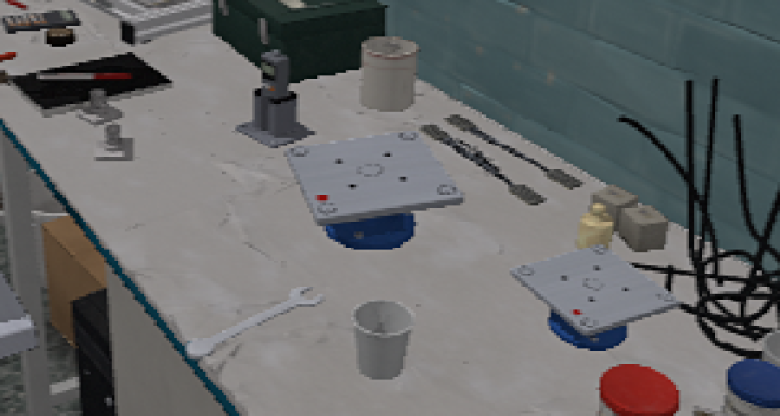

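```bash
python3 - <<'E'
from h import *
np.set_printoptions(precision=3,suppress=True)
t=shot('top');s=shot('scene');w=shot('wrist')
for n,uv in dict(r0=(337.5,226.5),r1=(281.5,208),r2=(301,152.5),r3=(356.5,171.5),c=(318.5,190)).items(): print(n,onz(t,uv,.078))
print('gauge top',onz(t,(196,170),.124),'seat',onz(t,(202.4,172.1),.056), onz(s,(267.5,195.1),.056),'foot',[onz(t,u,0) for u in((188.5,167),(220,162.5),(224,190),(192.5,196))])
print(w['orientation'],w['camera_matrix'],t['camera_matrix'])
E
```

```text
r0 [ 0.468 -0.209  0.078]
r1 [ 0.509 -0.078  0.078]
r2 [ 0.643 -0.122  0.078]
r3 [ 0.599 -0.253  0.078]
c [ 0.553 -0.164  0.078]
gauge top [0.588 0.117 0.124] seat [0.596 0.117 0.056] [0.605 0.131 0.056] foot [array([0.62 , 0.165, 0.   ]), array([0.633, 0.084, 0.   ]), array([0.562, 0.071, 0.   ]), array([0.545, 0.151, 0.   ])]
[[ 0.32  -0.901 -0.293]
 [ 0.947  0.304  0.1  ]
 [-0.001 -0.31   0.951]] [[313.595   0.    282.05 ]
 [  0.    313.595 213.765]
 [  0.      0.      1.   ]] [[433.372   0.    283.378]
 [  0.    433.372 203.845]
 [  0.      0.      1.   ]]
```

Call:
arm_command --deltas '[{"dx":-0.0395,"dy":-0.025,"dz":-0.003},{"dx":-0.0395,"dy":-0.025,"dz":-0.003},{"dx":-0.0395,"dy":-0.025,"dz":-0.003},{"dx":-0.0395,"dy":-0.025,"dz":-0.003},{"dx":-0.0395,"dy":-0.025,"dz":-0.003},{"dx":-0.0395,"dy":-0.025,"dz":-0.003},{"dx":-0.0395,"dy":-0.025,"dz":-0.003},{"dx":-0.0395,"dy":-0.025,"dz":-0.003},{"dx":-0.0395,"dy":-0.025,"dz":-0.003},{"dx":-0.0395,"dy":-0.025,"dz":-0.003},{"dx":-0.0395,"dy":-0.025,"dz":-0.003}]'

```text
invalid input
```

Call:
arm_command --deltas '[{"rz":-0.12},{"rz":-0.12},{"rz":-0.12},{"rz":-0.12},{}]'

```text
invalid input
```

```bash
python3 - <<'E'
from h import *
np.set_printoptions(precision=3,suppress=True)
o=env.observe();print(o['time_s'],o['position'],o['tool_rot'])
p=shot('wrist','w1.png')
cv2.imwrite('pics/w1b.png',cv2.resize(p['color'],(784,588)))
for q in ['gauge','stand_seat','gauge_stand']: print(q,[(np.round(d['location'],1).tolist(),round(d['p'],2),onz(p,d['location'],.056)) for d in env.tip_of(q,p)[:3]])
E
```

```text
2.4 [0.177 0.521 0.231] [[-0.947  0.321 -0.   ]
 [ 0.321  0.947  0.   ]
 [ 0.     0.    -1.   ]]
gauge []
stand_seat [([176.1, 360.8], 0.58, array([0.34 , 0.326, 0.056]))]
gauge_stand []
```

View pics/w1b.png

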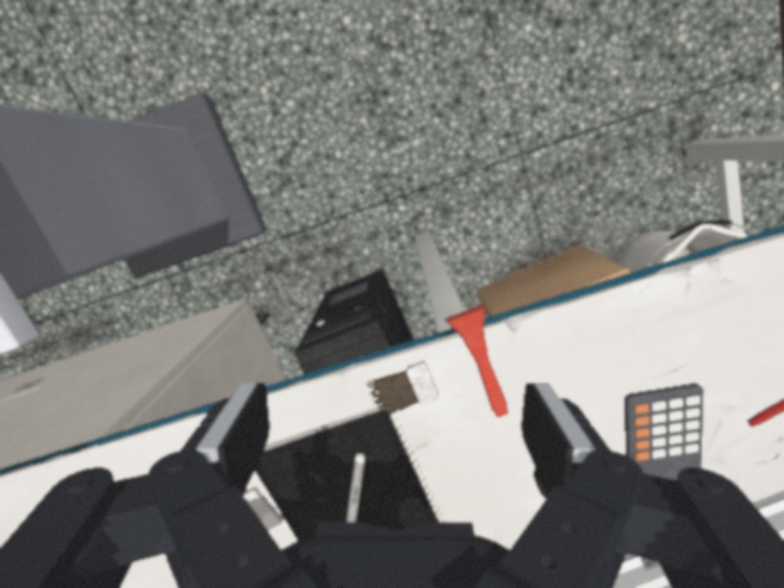

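Call:
arm_command --deltas '[{"rx":0,"ry":0,"rz":0,"dx":-0.0395,"dy":-0.025,"dz":-0.003,"fingers":0.085},{"rx":0,"ry":0,"rz":0,"dx":-0.0395,"dy":-0.025,"dz":-0.003,"fingers":0.085},{"rx":0,"ry":0,"rz":0,"dx":-0.0395,"dy":-0.025,"dz":-0.003,"fingers":0.085},{"rx":0,"ry":0,"rz":0,"dx":-0.0395,"dy":-0.025,"dz":-0.003,"fingers":0.085},{"rx":0,"ry":0,"rz":0,"dx":-0.0395,"dy":-0.025,"dz":-0.003,"fingers":0.085},{"rx":0,"ry":0,"rz":0,"dx":-0.0395,"dy":-0.025,"dz":-0.003,"fingers":0.085},{"rx":0,"ry":0,"rz":0,"dx":-0.0395,"dy":-0.025,"dz":-0.003,"fingers":0.085},{"rx":0,"ry":0,"rz":0,"dx":-0.0395,"dy":-0.025,"dz":-0.003,"fingers":0.085},{"rx":0,"ry":0,"rz":0,"dx":-0.0395,"dy":-0.025,"dz":-0.003,"fingers":0.085},{"rx":0,"ry":0,"rz":0,"dx":-0.0395,"dy":-0.025,"dz":-0.003,"fingers":0.085},{"rx":0,"ry":0,"rz":0,"dx":-0.0395,"dy":-0.025,"dz":-0.003,"fingers":0.085}]' --squeeze 40

```text
time_s: 3.7
position: [0.5007, 0.1192, 0.2646]
tool_rot: [[-0.947, 0.321, 0.0], [0.321, 0.947, 0.0], [-0.0, 0.0, -1.0]]
ft_force: [0.1, 0.8, 0.8]
grip_width: 0.0852
gripper_force: 0.0
```

Call:
arm_command --deltas '[{"rx":0,"ry":0,"rz":-0.12,"dx":0,"dy":0,"dz":0,"fingers":0.085},{"rx":0,"ry":0,"rz":-0.12,"dx":0,"dy":0,"dz":0,"fingers":0.085},{"rx":0,"ry":0,"rz":-0.12,"dx":0,"dy":0,"dz":0,"fingers":0.085},{"rx":0,"ry":0,"rz":-0.12,"dx":0,"dy":0,"dz":0,"fingers":0.085}]'

```text
time_s: 4.1
position: [0.4998, 0.1208, 0.2643]
tool_rot: [[-0.988, -0.157, 0.0], [-0.157, 0.988, 0.0], [-0.0, -0.0, -1.0]]
ft_force: [-0.1, 0.3, 0.1]
grip_width: 0.0851
gripper_force: 0.0
```

```bash
python3 - <<'E'
from h import *
np.set_printoptions(precision=3,suppress=True)
o=env.observe();print(o['time_s'],o['position'],o['tool_rot'])
p=shot('wrist','w2.png')
cv2.imwrite('pics/w2b.png',cv2.resize(p['color'],(784,588)))
for q in ['gauge','stand_seat','gauge_stand']: print(q,[(np.round(d['location'],1).tolist(),round(d['p'],2),onz(p,d['location'],.056)) for d in env.tip_of(q,p)[:3]])
E
```

```text
4.1 [0.5   0.121 0.264] [[-0.988 -0.157  0.   ]
 [-0.157  0.988  0.   ]
 [-0.    -0.    -1.   ]]
gauge [([267.5, 254.0], 0.91, array([0.587, 0.118, 0.056]))]
stand_seat []
gauge_stand [([271.0, 234.7], 0.92, array([0.561, 0.118, 0.056]))]
```

View pics/w2b.png

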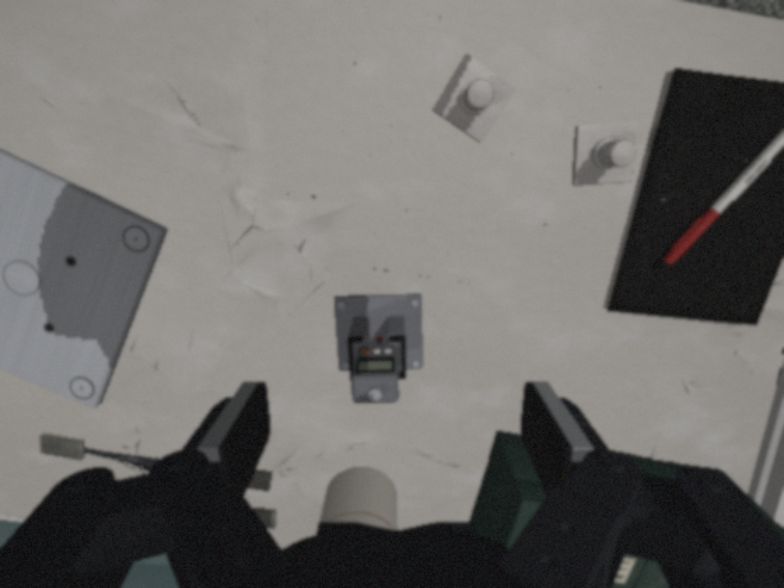

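```bash
python3 - <<'E'
from h import *
np.set_printoptions(precision=4,suppress=True)
p=shot('wrist')
g=cv2.resize(p['color'],None,fx=1,fy=1)[195:300,225:315]
cv2.imwrite('pics/g.png',cv2.resize(g,None,fx=5.5,fy=5.5,interpolation=3))
print('cap',onz(p,(268.6,282),.124))
t=shot('top');s=shot('scene')
tt=env.tip_of('gauge',t);ss=env.tip_of('gauge',s);ww=env.tip_of('gauge',p)
if tt and ss and ww: print(tri([(t,tt[0]['location']),(s,ss[0]['location']),(p,ww[0]['location'])]),tri([(t,tt[0]['location']),(p,ww[0]['location'])]))
for u in((337,297),(420,293),(422,368),(336,370),(351,403),(398,402),(349,340),(403,338)): print(u,onz(p,np.array(u)/1.4,.008),onz(p,np.array(u)/1.4,.118))
E
```

```text
cap [0.5856 0.1211 0.124 ]
(array([0.5835, 0.1206, 0.0514]), [6.4, 2.8, 6.8]) (array([0.5719, 0.1166, 0.0894]), [0.0, 0.0])
(337, 297) [0.5546 0.0744 0.008 ] [0.5176 0.0842 0.118 ]
(420, 293) [0.5388 0.1519 0.008 ] [0.5061 0.1403 0.118 ]
(422, 368) [0.6163 0.1671 0.008 ] [0.5622 0.1513 0.118 ]
(336, 370) [0.6315 0.0819 0.008 ] [0.5732 0.0896 0.118 ]
(351, 403) [0.6668 0.1014 0.008 ] [0.5988 0.1037 0.118 ]
(398, 402) [0.6584 0.1492 0.008 ] [0.5926 0.1384 0.118 ]
(349, 340) [0.597 0.091 0.008] [0.5482 0.0962 0.118 ]
(403, 338) [0.5869 0.1432 0.008 ] [0.5409 0.134  0.118 ]
```

View pics/g.png

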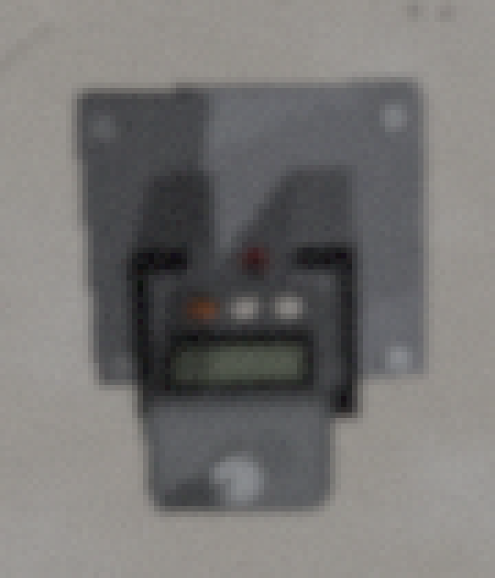

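Call:
arm_command --deltas '[{"rx":0,"ry":0,"rz":0,"dx":-0.028,"dy":-0.0047,"dz":0.027,"fingers":0.085},{"rx":0,"ry":0,"rz":0,"dx":-0.028,"dy":-0.0047,"dz":0.027,"fingers":0.085},{"rx":0,"ry":0,"rz":-0.017,"dx":-0.028,"dy":-0.0047,"dz":0.027,"fingers":0.085},{"rx":0,"ry":0,"rz":0,"dx":0,"dy":0,"dz":0,"fingers":0.085}]'

```text
time_s: 5.0
position: [0.5858, 0.1194, 0.1786]
tool_rot: [[-0.986, -0.168, -0.007], [-0.169, 0.986, -0.0], [0.007, 0.001, -1.0]]
ft_force: [-0.2, -0.2, 0.2]
grip_width: 0.0852
gripper_force: 0.0
```

```bash
python3 - <<'E'
from h import *
np.set_printoptions(precision=4,suppress=True)
o=env.observe();print(o['time_s'],o['position'],o['tool_rot'],o['ft_force'])
p=shot('wrist','w3.png')
g=p['color'][200:400,150:400]
cv2.imwrite('pics/w3b.png',cv2.resize(g,None,fx=3,fy=3,interpolation=3))
print(proj(p,[.5856,.1211,.124]))
E
```

```text
5.0 [0.5858 0.1194 0.1786] [[-0.9857 -0.1685 -0.0066]
 [-0.1685  0.9857 -0.0001]
 [ 0.0066  0.001  -1.    ]] [-0.2029 -0.1877  0.2201]
[283.1935 237.1329]
```

View pics/w3b.png

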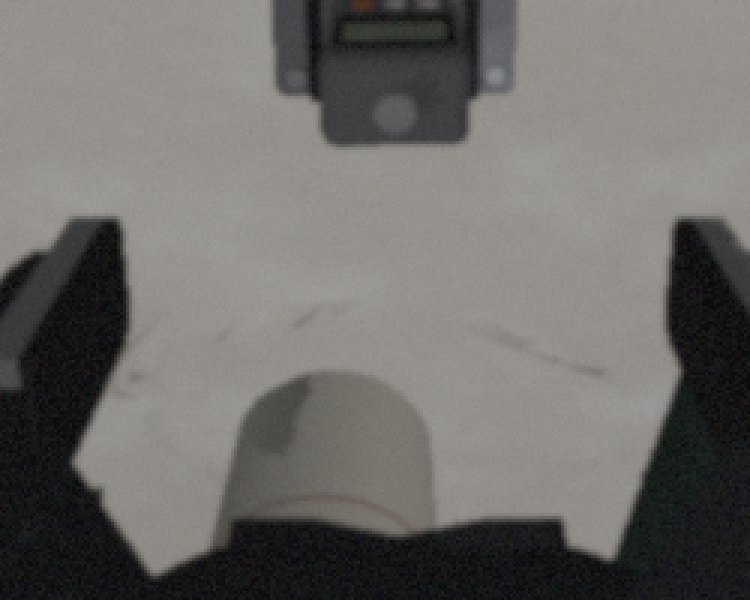

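Call:
arm_command --deltas '[{"rx":0,"ry":0,"rz":0,"dx":0,"dy":0.0005,"dz":0.036,"fingers":0.085},{"rx":0,"ry":0,"rz":0,"dx":0,"dy":0,"dz":0.036,"fingers":0.06},{"rx":0,"ry":0,"rz":0,"dx":0,"dy":0,"dz":0.034,"fingers":0.06},{"rx":0,"ry":0,"rz":0,"dx":0,"dy":0,"dz":0,"fingers":0.03},{"rx":0,"ry":0,"rz":0,"dx":0,"dy":0,"dz":0,"fingers":0.03},{"rx":0,"ry":0,"rz":0,"dx":0,"dy":0,"dz":0,"fingers":0.03},{"rx":0,"ry":0,"rz":0,"dx":0,"dy":0,"dz":0,"fingers":0.03},{"rx":0,"ry":0,"rz":0,"dx":0,"dy":0,"dz":0,"fingers":0.03}]' --squeeze 60

```text
time_s: 5.85
position: [0.5852, 0.1204, 0.0785]
tool_rot: [[-0.986, -0.169, 0.002], [-0.169, 0.986, 0.0], [-0.002, -0.0, -1.0]]
ft_force: [0.4, -0.6, -2.0]
grip_width: 0.0353
gripper_force: 62.2
```

Call:
arm_command --deltas '[{"rx":0,"ry":0,"rz":0,"dx":0,"dy":0,"dz":-0.01,"fingers":0.03},{"rx":0,"ry":0,"rz":0,"dx":0,"dy":0,"dz":-0.025,"fingers":0.03},{"rx":0,"ry":0,"rz":0,"dx":0,"dy":0,"dz":-0.03,"fingers":0.03},{"rx":0,"ry":0,"rz":0,"dx":0,"dy":0,"dz":-0.03,"fingers":0.03},{"rx":0,"ry":0,"rz":0,"dx":0,"dy":0,"dz":-0.03,"fingers":0.03},{"rx":0,"ry":0,"rz":0,"dx":0,"dy":0,"dz":0,"fingers":0.03}]'

```text
time_s: 6.45
position: [0.5863, 0.1204, 0.2076]
tool_rot: [[-0.985, -0.17, 0.009], [-0.17, 0.986, 0.0], [-0.009, -0.001, -1.0]]
ft_force: [0.1, -0.2, -2.0]
grip_width: 0.0353
gripper_force: 62.4
```

```bash
cat >> h.py <<'E'
from scipy.optimize import least_squares
from scipy.spatial.transform import Rotation as Ro
L=np.array([[-69,-69],[-69,69],[69,69],[69,-69]])/1000.
def rings(x): # x: cx,cy,yaw,tx,ty ; local ring order in yawed frame
    R=Ro.from_rotvec([x[3],x[4],0])*Ro.from_euler('z',x[2])
    return np.array([R.apply([a,b,.030])+[x[0],x[1],.048] for a,b in L])
def fitplate(obs,x0):
    """obs: list of (pic, detections); matched to nearest predicted ring"""
    x=np.array(x0,float)
    for tol in (14,9,6):
        M=[]
        for p,ds in obs:
            for i,r in enumerate(rings(x)):
                u=proj(p,r);c=[d for d in ds if np.hypot(*(np.array(d)-u))<tol]
                if c: M.append((p,i,min(c,key=lambda d:np.hypot(*(np.array(d)-u)))))
        f=lambda y:np.concatenate([proj(p,rings(y)[i])-uv for p,i,uv in M])
        s=least_squares(f,x,loss='soft_l1');x=s.x
    return x,f(x).reshape(-1,2),[m[1] for m in M]
E
python3 - <<'E'
from h import *
np.set_printoptions(precision=4,suppress=True)
o=env.observe();print(o['time_s'],o['position'],o['ft_force'],o['grip_width'])
obs=[]
for n in('top','scene','wrist'):
    p=shot(n,'l_%s.png'%n);ds=[d['location'] for d in env.tip_of('ring_0',p)];obs.append((p,ds));print(n,len(ds))
x0=[.555,-.165,np.arctan2(.131,.041)-np.pi/2,0,0]
x0[2]=np.arctan2(-.041,.131)*-1  # y-edge r0->r1 = (.041,.131)
x0[2]=-np.arctan2(.041,.131)
for sub in (obs,obs[:2],obs[:1]):
    x,r,m=fitplate(sub,x0);print(x,np.degrees(x[2:]),m,'\n',r.round(1).tolist(),'\n',rings(x))
E
```

```text
6.45 [0.5863 0.1204 0.2076] [ 0.0556 -0.1957 -2.0476] 0.0352560538212561
top 9
scene 8
wrist 3
[ 0.556  -0.1622 -0.3101  0.021  -0.0825] [-17.7696   1.2022  -4.7272] [0, 1, 2, 3, 0, 1, 2, 3, 1, 2] 
 [[-1.1, 0.4], [4.7, 2.1], [0.5, 2.8], [-1.2, -1.0], [2.3, -0.3], [-1.9, 0.5], [-0.7, 2.4], [-0.9, 1.1], [0.0, 0.5], [-0.2, 0.5]] 
 [[ 0.4671 -0.2074  0.0698]
 [ 0.509  -0.076   0.076 ]
 [ 0.64   -0.1182  0.086 ]
 [ 0.5981 -0.2496  0.0798]]
[ 0.5605 -0.1594 -0.3507  0.013  -0.1487] [-20.0932   0.7436  -8.5177] [0, 1, 2, 3, 0, 1, 2, 3] 
 [[-4.1, -0.1], [2.7, -0.4], [0.8, 0.8], [-1.6, -0.6], [1.4, 0.3], [-1.0, 0.4], [0.4, 0.7], [-1.4, 0.2]] 
 [[ 0.4686 -0.2008  0.064 ]
 [ 0.5153 -0.0713  0.0727]
 [ 0.6435 -0.1188  0.0913]
 [ 0.5968 -0.2484  0.0826]]
[ 0.5595 -0.1616 -0.3456 -0.0163 -0.1235] [-19.799   -0.9367  -7.0786] [0, 1, 2, 3] 
 [[-3.1, 0.0], [3.4, -0.1], [1.0, 1.2], [-1.0, -0.8]] 
 [[ 0.4682 -0.2028  0.0676]
 [ 0.5147 -0.0729  0.0712]
 [ 0.6435 -0.1195  0.088 ]
 [ 0.597  -0.2494  0.0843]]
```

Call:
arm_command --deltas '[{"rx":0,"ry":0,"rz":0,"dx":0.0268,"dy":-0.0335,"dz":-0.004,"fingers":0.03},{"rx":0,"ry":0,"rz":0,"dx":0.0268,"dy":-0.0335,"dz":-0.004,"fingers":0.03},{"rx":0,"ry":0,"rz":0,"dx":0.0268,"dy":-0.0335,"dz":-0.004,"fingers":0.03},{"rx":0,"ry":0,"rz":0,"dx":0.0268,"dy":-0.0335,"dz":-0.004,"fingers":0.03},{"rx":0,"ry":0,"rz":0,"dx":0.0268,"dy":-0.0335,"dz":-0.004,"fingers":0.03},{"rx":0,"ry":0,"rz":0,"dx":0.0268,"dy":-0.0335,"dz":-0.004,"fingers":0.03},{"rx":0,"ry":0,"rz":0,"dx":0.0268,"dy":-0.0335,"dz":-0.004,"fingers":0.03},{"rx":0,"ry":0,"rz":0,"dx":0.0268,"dy":-0.0335,"dz":-0.004,"fingers":0.03},{"rx":0,"ry":0,"rz":0,"dx":0,"dy":0,"dz":0,"fingers":0.03}]'

```text
time_s: 7.65
position: [0.4172, -0.1837, 0.2342]
tool_rot: [[-0.986, -0.164, -0.001], [-0.164, 0.986, -0.001], [0.001, -0.001, -1.0]]
ft_force: [0.1, 1.1, -1.6]
grip_width: 0.0351
gripper_force: 62.4
```

```bash
python3 - <<'E'
from h import *
np.set_printoptions(precision=4,suppress=True)
o=env.observe();print(o['time_s'],o['position'],o['tool_rot'],o['ft_force'])
p=shot('wrist','w4.png');ds=[d['location'] for d in env.tip_of('ring_0',p)]
c=[d['location'] for d in env.tip_of('gauge_tip',p)]+[d['location'] for d in env.tip_of('stage_top',p)]
print(np.round(ds,1).tolist(),c)
x,r,m=fitplate([(p,ds)],[.556,-.162,-.31,.02,-.08]);print(x,np.degrees(x[2:]),m,'\n',r.round(1).tolist(),'\n',rings(x))
cv2.imwrite('pics/w4b.png',cv2.resize(p['color'],(784,588)))
E
```

```text
7.65 [ 0.4172 -0.1837  0.2342] [[-0.9865 -0.164  -0.0008]
 [-0.164   0.9865 -0.0008]
 [ 0.0009 -0.0007 -1.    ]] [ 0.0876  1.1166 -1.5665]
[[305.8, 385.5], [0.7, 355.2], [0.0, 285.7], [83.2, 307.7], [253.6, 238.9], [359.9, 290.0], [79.5, 370.0]] [[282.9, 235.5], [58.4, 318.0], [282.0, 234.0]]
[ 0.5583 -0.165  -0.3261 -0.1265 -0.1113] [-18.6837  -7.2492  -6.3791] [0, 1, 2] 
 [[-0.2, 0.5], [1.8, -1.2], [-1.1, 0.4]] 
 [[ 0.4678 -0.2047  0.0733]
 [ 0.5126 -0.0747  0.0618]
 [ 0.6422 -0.1177  0.0818]
 [ 0.5974 -0.2477  0.0934]]
```

View pics/w4b.png

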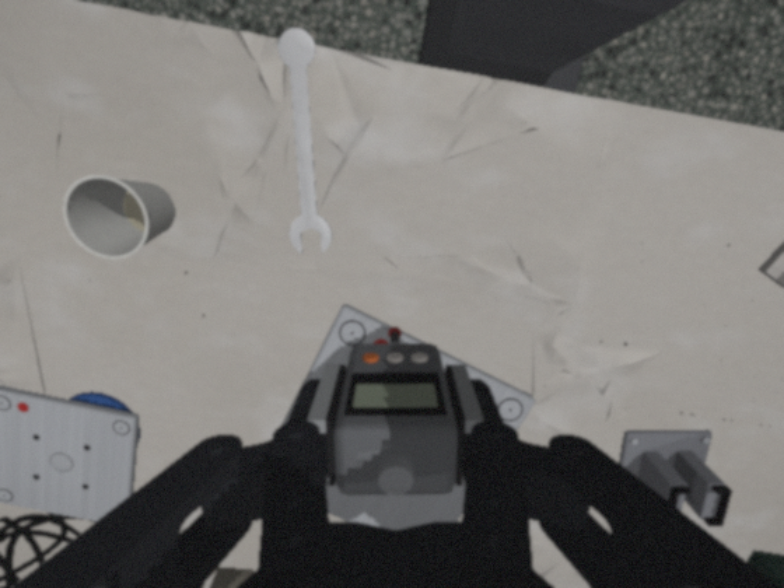

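```bash
python3 - <<'E'
from h import *
np.set_printoptions(precision=4,suppress=True)
o=env.observe();R=np.array(o['tool_rot'])
p=shot('wrist')
print('tip',onz(p,(282,238.5),.176),'r0',[onz(p,(251.4,236.4),z) for z in(.064,.07)],'r1',[onz(p,(365,292),z) for z in(.072,.078)])
print(o['position'],R.T@(np.array([.468,-.205,.1465])-o['position']))
E
```

```text
tip [ 0.4217 -0.178   0.176 ] r0 [array([ 0.4706, -0.2027,  0.064 ]), array([ 0.4681, -0.2025,  0.07  ])] r1 [array([ 0.5115, -0.0689,  0.072 ]), array([ 0.5081, -0.0713,  0.078 ])]
[ 0.4191 -0.1794  0.2339] [-0.0439 -0.0337  0.0873]
```

Call:
arm_command --deltas '[{"rx":0,"ry":0,"rz":0,"dx":-0.0145,"dy":-0.0109,"dz":0.029,"fingers":0.03},{"rx":0,"ry":0,"rz":0,"dx":-0.0145,"dy":-0.0109,"dz":0.029,"fingers":0.03},{"rx":0,"ry":0,"rz":0,"dx":-0.0145,"dy":-0.0109,"dz":0.029,"fingers":0.03},{"rx":0,"ry":0,"rz":0,"dx":0,"dy":0,"dz":0,"fingers":0.03},{"rx":0,"ry":0,"rz":0,"dx":0,"dy":0,"dz":0,"fingers":0.03}]'

```text
time_s: 8.4
position: [0.4675, -0.204, 0.1473]
tool_rot: [[-0.985, -0.171, -0.001], [-0.171, 0.985, 0.001], [0.001, 0.001, -1.0]]
ft_force: [-0.1, 0.2, -0.4]
grip_width: 0.0357
gripper_force: 62.2
```

```bash
python3 - <<'E'
from h import *
np.set_printoptions(precision=4,suppress=True)
o=env.observe();print(o['time_s'],o['position'],o['ft_force'])
p=shot('wrist','w5.png')
print(env.tip_of('gauge_tip',p)[:2],[np.round(d['location'],1).tolist() for d in env.tip_of('ring_0',p)][:4])
print(proj(p,[.4695,-.2026,.067]),proj(p,np.array(o['position'])-[0,0,.0615]))
cv2.imwrite('pics/w5b.png',cv2.resize(p['color'][170:330,180:400],None,fx=3.6,fy=3.6,interpolation=3))
E
```

```text
8.4 [ 0.4675 -0.204   0.1473] [-0.0832  0.1885 -0.3695]
[{'location': [280.5, 262.8], 'p': 0.62}, {'location': [284.8, 237.9], 'p': 0.43}] [[427.6, 301.7], [42.7, 397.1], [279.8, 226.0], [48.0, 314.6]]
[282.1102 226.415 ] [280.6248 232.8097]
```

View pics/w5b.png

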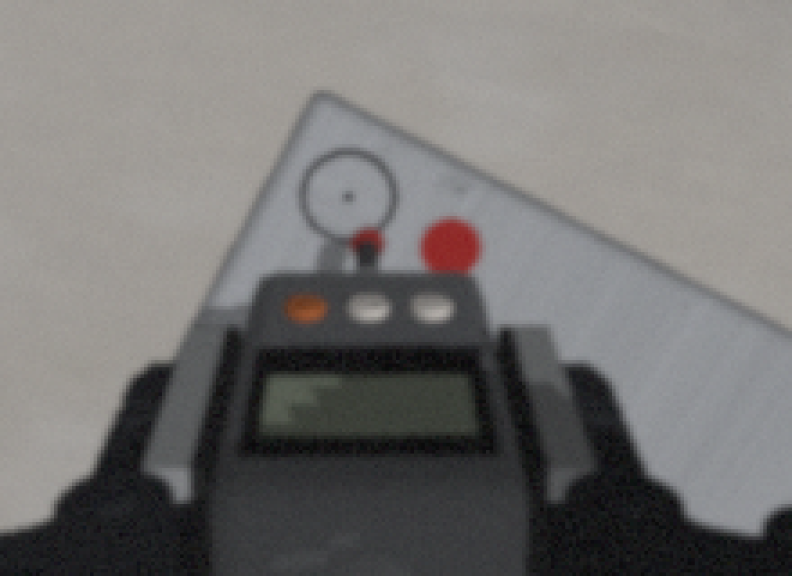

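```bash
python3 - <<'E'
from h import *
np.set_printoptions(precision=4,suppress=True)
p=shot('wrist');o=env.observe();print(o['position'])
print('ball',onz(p,(282,237.2),.0893),'r0',[onz(p,(276.7,224.4),z) for z in(.064,.068,.072)])
x,r,m=fitplate([(p,[(276.7,224.4)]+[d['location'] for d in env.tip_of('ring_1',p)])],[.557,-.162,-.315,-.02,-.09]);print(x,m,r.round(1).tolist(),rings(x))
E
```

```text
[ 0.4675 -0.2047  0.1487]
ball [ 0.4699 -0.2034  0.0893] r0 [array([ 0.4704, -0.2075,  0.064 ]), array([ 0.469 , -0.2077,  0.068 ]), array([ 0.4675, -0.2078,  0.072 ])]
[ 0.5566 -0.1634 -0.3119 -0.0302 -0.0929] [0, 1] [[0.0, 0.0], [-0.0, -0.0]] [[ 0.4673 -0.2071  0.0711]
 [ 0.5097 -0.0757  0.0711]
 [ 0.6404 -0.1179  0.0846]
 [ 0.598  -0.2492  0.0846]]
```

Call:
arm_command --deltas '[{"rx":0,"ry":0,"rz":0,"dx":0.0017,"dy":-0.004,"dz":0.004,"fingers":0.03},{"rx":0,"ry":0,"rz":0,"dx":0,"dy":0,"dz":0.004,"fingers":0.03},{"rx":0,"ry":0,"rz":0,"dx":0,"dy":0,"dz":0,"fingers":0.03},{"rx":0,"ry":0,"rz":0,"dx":0,"dy":0,"dz":0,"fingers":0.03}]'

```text
time_s: 9.05
position: [0.4663, -0.2092, 0.1392]
tool_rot: [[-0.986, -0.169, -0.0], [-0.169, 0.986, 0.0], [0.0, 0.0, -1.0]]
ft_force: [-0.3, -0.3, -1.8]
grip_width: 0.0354
gripper_force: 62.2
```

Call:
arm_command --deltas '[{"rx":0,"ry":0,"rz":0,"dx":0,"dy":0,"dz":0.003,"fingers":0.03},{"rx":0,"ry":0,"rz":0,"dx":0,"dy":0,"dz":0.003,"fingers":0.03},{"rx":0,"ry":0,"rz":0,"dx":0,"dy":0,"dz":0,"fingers":0.03},{"rx":0,"ry":0,"rz":0,"dx":0,"dy":0,"dz":0,"fingers":0.03}]'

```text
time_s: 9.45
position: [0.4664, -0.2092, 0.1333]
tool_rot: [[-0.986, -0.169, -0.0], [-0.169, 0.986, 0.0], [0.0, 0.0, -1.0]]
ft_force: [-0.3, 0.0, -0.9]
grip_width: 0.0353
gripper_force: 62.3
```

Call:
arm_command --deltas '[{"rx":0,"ry":0,"rz":0,"dx":0,"dy":0,"dz":0.002,"fingers":0.03},{"rx":0,"ry":0,"rz":0,"dx":0,"dy":0,"dz":0,"fingers":0.03},{"rx":0,"ry":0,"rz":0,"dx":0,"dy":0,"dz":0,"fingers":0.03}]'

```text
time_s: 9.75
position: [0.4664, -0.2092, 0.1314]
tool_rot: [[-0.986, -0.169, 0.0], [-0.169, 0.986, -0.0], [-0.0, -0.0, -1.0]]
ft_force: [0.5, -0.1, -0.3]
grip_width: 0.0353
gripper_force: 62.4
```

```bash
python3 - <<'E'
from h import *
np.set_printoptions(precision=4,suppress=True)
f=[]
for i in range(3):
    p=shot('wrist','w6.png');o=env.observe();f.append(o['ft_force'][2])
print(o['time_s'],o['position'],f)
cv2.imwrite('pics/w6b.png',cv2.resize(p['color'][180:280,230:340],None,fx=5,fy=5,interpolation=3))
E
```

```text
9.9 [ 0.4664 -0.2092  0.1314] [np.float64(0.38111799231823656), np.float64(0.5111484458390417), np.float64(-0.8175344121828783)]
```

View pics/w6b.png

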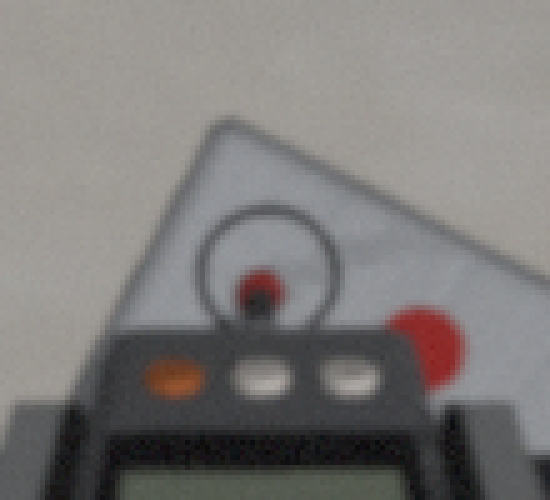

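Call:
arm_command --deltas '[{"rx":0,"ry":0,"rz":0,"dx":0,"dy":0,"dz":-0.014,"fingers":0.03},{"rx":0,"ry":0,"rz":0,"dx":0,"dy":0,"dz":-0.014,"fingers":0.03},{"rx":0,"ry":0,"rz":0,"dx":-0.016,"dy":0.0312,"dz":0,"fingers":0.03},{"rx":0,"ry":0,"rz":0,"dx":-0.016,"dy":0.0312,"dz":0,"fingers":0.03},{"rx":0,"ry":0,"rz":0,"dx":-0.016,"dy":0.0312,"dz":0,"fingers":0.03},{"rx":0,"ry":0,"rz":0,"dx":-0.016,"dy":0.0312,"dz":0,"fingers":0.03},{"rx":0,"ry":0,"rz":0,"dx":0,"dy":0,"dz":0,"fingers":0.03},{"rx":0,"ry":0,"rz":0,"dx":0,"dy":0,"dz":0,"fingers":0.03},{"rx":0,"ry":0,"rz":0,"dx":0,"dy":0,"dz":0,"fingers":0.03}]'

```text
time_s: 10.8
position: [0.5081, -0.0761, 0.1592]
tool_rot: [[-0.986, -0.169, -0.0], [-0.169, 0.986, -0.0], [0.0, -0.0, -1.0]]
ft_force: [-0.3, 0.6, -1.9]
grip_width: 0.0352
gripper_force: 62.4
```

```bash
cat > near.py <<'E'
from h import *
import sys
np.set_printoptions(precision=4,suppress=True)
X,Y,Z=map(float,sys.argv[1:4])   # expected ring
p=shot('wrist','n_%s.png'%sys.argv[4]);o=env.observe();P=np.array(o['position']);R=np.array(o['tool_rot'])
u=proj(p,[X,Y,Z]);print(o['time_s'],P,'ft',o['ft_force'][2],'exp',u,'tip',proj(p,P+[.0024,.0013,-.0615]))
g=cv2.cvtColor(p['color'],6)
x0,y0=int(u[0])-40,max(int(u[1])-40,0)
c=cv2.HoughCircles(cv2.resize(g[y0:y0+80,x0:x0+80],None,fx=4,fy=4,interpolation=2),cv2.HOUGH_GRADIENT,1.5,30,param1=80,param2=25,minRadius=36,maxRadius=76)
cs=[] if c is None else [(a/4+x0,b/4+y0,r/4) for a,b,r in c[0][:4]]
for n,l in [('hough',cs),('net',[d['location'] for d in env.tip_of('ring_0',p)])]:
    for q in l:
        w=onz(p,q[:2],Z)
        if np.hypot(*(w[:2]-[X,Y]))<.025: print(n,np.round(q,1),w,'move tool',R.T@(w-[.0024,.0013,0]-P+[0,0,.0615]))
E
python3 near.py .511 -.0742 .073 r1
```

```text
10.85 [ 0.5081 -0.0763  0.1592] ft -1.6223492088639935 exp [282.6145 224.8227] tip [281.7174 236.1364]
hough [280.8 223.2  11. ] [ 0.5099 -0.0758  0.073 ] move tool [ 0.0007 -0.0007  0.0247]
net [278.  221.8] [ 0.5092 -0.0781  0.073 ] move tool [ 0.0019 -0.0029  0.0247]
```

Call:
arm_command --deltas '[{"rx":0,"ry":0,"rz":0,"dx":0.0013,"dy":-0.0018,"dz":0.009,"fingers":0.03},{"rx":0,"ry":0,"rz":0,"dx":0,"dy":0,"dz":0.009,"fingers":0.03},{"rx":0,"ry":0,"rz":0,"dx":0,"dy":0,"dz":0.004,"fingers":0.03},{"rx":0,"ry":0,"rz":0,"dx":0,"dy":0,"dz":0,"fingers":0.03},{"rx":0,"ry":0,"rz":0,"dx":0,"dy":0,"dz":0,"fingers":0.03}]'

```text
time_s: 11.4
position: [0.5074, -0.0774, 0.1372]
tool_rot: [[-0.986, -0.169, -0.0], [-0.169, 0.986, 0.0], [0.0, 0.0, -1.0]]
ft_force: [-0.1, 0.4, -1.7]
grip_width: 0.0357
gripper_force: 62.5
```

```bash
cat > ft.py <<'E'
from h import *
f=[]
for i in range(4):
    p=env.get_image('wrist');o=env.observe();f.append(o['ft_force'][2])
print(o['time_s'],np.round(o['position'],4),np.round(f,2),np.mean(f))
E
python3 ft.py
```

```text
11.6 [ 0.5074 -0.0773  0.1375] [-2.21 -1.24 -1.39 -1.43] -1.5664625962912493
```

Not touching yet; down 3 mm more.

Call:
arm_command --deltas '[{"rx":0,"ry":0,"rz":0,"dx":0,"dy":0,"dz":0.003,"fingers":0.03},{"rx":0,"ry":0,"rz":0,"dx":0,"dy":0,"dz":0,"fingers":0.03},{"rx":0,"ry":0,"rz":0,"dx":0,"dy":0,"dz":0,"fingers":0.03}]'

```text
time_s: 11.9
position: [0.5075, -0.0774, 0.1344]
tool_rot: [[-0.986, -0.169, 0.0], [-0.169, 0.986, -0.0], [-0.0, -0.0, -1.0]]
ft_force: [-0.0, 0.5, 0.2]
grip_width: 0.0354
gripper_force: 62.6
```

```bash
python3 ft.py
```

```text
12.1 [ 0.5074 -0.0774  0.1344] [ 0.62 -0.67  0.15  0.59] 0.17335369029410733
```

Call:
arm_command --deltas '[{"rx":0,"ry":0,"rz":0,"dx":0,"dy":0,"dz":-0.0155,"fingers":0.03},{"rx":0,"ry":0,"rz":0,"dx":0,"dy":0,"dz":-0.0155,"fingers":0.03},{"rx":0,"ry":0,"rz":0,"dx":-0.0308,"dy":-0.0159,"dz":0,"fingers":0.03},{"rx":0,"ry":0,"rz":0,"dx":-0.0308,"dy":-0.0159,"dz":0,"fingers":0.03},{"rx":0,"ry":0,"rz":0,"dx":-0.0308,"dy":-0.0159,"dz":0,"fingers":0.03},{"rx":0,"ry":0,"rz":0,"dx":-0.0308,"dy":-0.0159,"dz":0,"fingers":0.03},{"rx":0,"ry":0,"rz":0,"dx":0,"dy":0,"dz":0,"fingers":0.03},{"rx":0,"ry":0,"rz":0,"dx":0,"dy":0,"dz":0,"fingers":0.03},{"rx":0,"ry":0,"rz":0,"dx":0,"dy":0,"dz":0,"fingers":0.03}]'

```text
time_s: 13.0
position: [0.6387, -0.1188, 0.1652]
tool_rot: [[-0.986, -0.169, -0.001], [-0.169, 0.986, 0.0], [0.001, 0.001, -1.0]]
ft_force: [0.8, -0.2, -1.1]
grip_width: 0.0354
gripper_force: 62.4
```

```bash
python3 near.py .642 -.118 .085 r2
```

```text
13.05 [ 0.6387 -0.1188  0.1655] ft -1.8902166234921256 exp [281.0636 227.9503] tip [281.9104 236.4563]
net [277.2 223.5] [ 0.639  -0.1215  0.085 ] move tool [ 0.0028 -0.0036  0.019 ]
```

Call:
arm_command --deltas '[{"rx":0,"ry":0,"rz":0,"dx":0.002,"dy":-0.0022,"dz":0.009,"fingers":0.03},{"rx":0,"ry":0,"rz":0,"dx":0,"dy":0,"dz":0.007,"fingers":0.03},{"rx":0,"ry":0,"rz":0,"dx":0,"dy":0,"dz":0.003,"fingers":0.03},{"rx":0,"ry":0,"rz":0,"dx":0,"dy":0,"dz":0,"fingers":0.03},{"rx":0,"ry":0,"rz":0,"dx":0,"dy":0,"dz":0,"fingers":0.03}]'

```text
time_s: 13.6
position: [0.638, -0.1217, 0.1463]
tool_rot: [[-0.986, -0.169, 0.0], [-0.169, 0.986, -0.0], [-0.0, -0.0, -1.0]]
ft_force: [-0.3, -0.1, -0.9]
grip_width: 0.0356
gripper_force: 62.4
```

```bash
python3 ft.py
```

```text
13.8 [ 0.638  -0.1217  0.1466] [-1.5  -2.56 -1.69 -1.93] -1.9187840908742402
```

Call:
arm_command --deltas '[{"rx":0,"ry":0,"rz":0,"dx":0,"dy":0,"dz":0.003,"fingers":0.03},{"rx":0,"ry":0,"rz":0,"dx":0,"dy":0,"dz":0,"fingers":0.03},{"rx":0,"ry":0,"rz":0,"dx":0,"dy":0,"dz":0,"fingers":0.03}]'

```text
time_s: 14.1
position: [0.6381, -0.1217, 0.1435]
tool_rot: [[-0.986, -0.169, 0.0], [-0.169, 0.986, -0.0], [-0.0, -0.0, -1.0]]
ft_force: [0.4, -0.2, -0.1]
grip_width: 0.0354
gripper_force: 62.4
```

```bash
python3 ft.py
```

```text
14.3 [ 0.638  -0.1217  0.1435] [-1.18  0.15 -1.02 -0.89] -0.7360334686853508
```

Call:
arm_command --deltas '[{"rx":0,"ry":0,"rz":0,"dx":0,"dy":0,"dz":0.002,"fingers":0.03},{"rx":0,"ry":0,"rz":0,"dx":0,"dy":0,"dz":0,"fingers":0.03},{"rx":0,"ry":0,"rz":0,"dx":0,"dy":0,"dz":0,"fingers":0.03}]'

```text
time_s: 14.6
position: [0.638, -0.1217, 0.1413]
tool_rot: [[-0.986, -0.169, 0.0], [-0.169, 0.986, -0.0], [-0.0, -0.0, -1.0]]
ft_force: [0.1, -1.0, 0.2]
grip_width: 0.0356
gripper_force: 62.5
```

```bash
python3 ft.py; python3 - <<'E'
from h import *
p=shot('wrist','t2.png')
cv2.imwrite('pics/t2b.png',cv2.resize(p['color'][180:280,230:340],None,fx=5,fy=5,interpolation=3))
hs=cv2.cvtColor(p['color'],40)[200:260,250:315]
m=((hs[...,0]<12)|(hs[...,0]>168))&(hs[...,1]>110)
y,x=np.nonzero(m);print(len(x),x.mean()+250,y.mean()+200, y.min()+200,y.max()+200)
E
```

```text
14.8 [ 0.638  -0.1217  0.1414] [0.72 0.58 0.05 0.11] 0.36590708481807
76 269.4736842105263 249.7763157894737 236 258
```

```bash
cat > ringfit.py <<'E'
from h import *
def ringfit(p,X,Y,Z,span=.010):
    g=cv2.GaussianBlur(cv2.cvtColor(p['color'],6).astype(np.float32),(0,0),.6)
    a=np.linspace(0,2*np.pi,72,endpoint=False);best=[]
    C=lambda x,y,r:np.array([proj(p,[x+r*np.cos(t),y+r*np.sin(t),Z]) for t in a],np.float32)
    for dx in np.arange(-span,span+1e-6,.001):
        for dy in np.arange(-span,span+1e-6,.001):
            v=[cv2.remap(g,*[c.reshape(-1,1) for c in C(X+dx,Y+dy,r).T],1).ravel() for r in(.0076,.0100,.0124)]
            d=np.clip(np.minimum(v[0],v[2])-v[1],-5,15)
            best.append((np.mean(d),X+dx,Y+dy))
    return sorted(best)[::-1][:3]
if __name__=='__main__':
    import sys
    X,Y,Z=map(float,sys.argv[1:4]);p=shot('wrist')
    print(env.observe()['position'],np.round(ringfit(p,X,Y,Z),4).tolist())
E
python3 ringfit.py .640 -.1205 .083
```

```text
[ 0.63795269 -0.12168656  0.14137981] [[7.3834, 0.641, -0.1185], [7.1514, 0.641, -0.1195], [6.1952, 0.642, -0.1185]]
```

Call:
arm_command --deltas '[{"rx":0,"ry":0,"rz":0,"dx":0,"dy":0,"dz":-0.012,"fingers":0.03},{"rx":0,"ry":0,"rz":0,"dx":0,"dy":0,"dz":-0.012,"fingers":0.03},{"rx":0,"ry":0,"rz":0,"dx":0.0158,"dy":-0.03,"dz":0,"fingers":0.03},{"rx":0,"ry":0,"rz":0,"dx":0.0158,"dy":-0.03,"dz":0,"fingers":0.03},{"rx":0,"ry":0,"rz":0,"dx":0.0158,"dy":-0.03,"dz":0,"fingers":0.03},{"rx":0,"ry":0,"rz":0,"dx":0.0158,"dy":-0.03,"dz":0,"fingers":0.03},{"rx":0,"ry":0,"rz":0,"dx":0,"dy":0,"dz":0,"fingers":0.03},{"rx":0,"ry":0,"rz":0,"dx":0,"dy":0,"dz":0,"fingers":0.03},{"rx":0,"ry":0,"rz":0,"dx":0,"dy":0,"dz":0,"fingers":0.03}]'

```text
time_s: 15.8
position: [0.5962, -0.2498, 0.1658]
tool_rot: [[-0.985, -0.17, 0.0], [-0.17, 0.985, 0.0], [-0.0, -0.0, -1.0]]
ft_force: [0.3, 1.2, -2.3]
grip_width: 0.0354
gripper_force: 62.5
```

```bash
python3 ringfit.py .5985 -.2495 .081
```

```text
[ 0.59632684 -0.24962872  0.1657628 ] [[11.5638, 0.5975, -0.2505], [7.6796, 0.5985, -0.2505], [7.5181, 0.5975, -0.2495]]
```

Call:
arm_command --deltas '[{"rx":0,"ry":0,"rz":0,"dx":0.0013,"dy":-0.002,"dz":0.01,"fingers":0.03},{"rx":0,"ry":0,"rz":0,"dx":0,"dy":0,"dz":0.009,"fingers":0.03},{"rx":0,"ry":0,"rz":0,"dx":0,"dy":0,"dz":0.003,"fingers":0.03},{"rx":0,"ry":0,"rz":0,"dx":0,"dy":0,"dz":0,"fingers":0.03},{"rx":0,"ry":0,"rz":0,"dx":0,"dy":0,"dz":0,"fingers":0.03}]'

```text
time_s: 16.35
position: [0.5951, -0.2528, 0.1433]
tool_rot: [[-0.986, -0.169, 0.0], [-0.169, 0.986, -0.0], [-0.0, -0.0, -1.0]]
ft_force: [0.6, 0.7, -1.5]
grip_width: 0.0351
gripper_force: 62.5
```

```bash
python3 ft.py
```

```text
16.55 [ 0.5951 -0.2529  0.1436] [-1.18 -2.2  -1.05 -1.31] -1.434326071371835
```

Call:
arm_command --deltas '[{"rx":0,"ry":0,"rz":0,"dx":-0.0005,"dy":0.001,"dz":0.003,"fingers":0.03},{"rx":0,"ry":0,"rz":0,"dx":0,"dy":0,"dz":0,"fingers":0.03},{"rx":0,"ry":0,"rz":0,"dx":0,"dy":0,"dz":0,"fingers":0.03}]'

```text
time_s: 16.85
position: [0.5954, -0.2518, 0.1404]
tool_rot: [[-0.986, -0.169, 0.0], [-0.169, 0.986, -0.0], [-0.0, -0.0, -1.0]]
ft_force: [0.1, 0.4, 0.6]
grip_width: 0.0353
gripper_force: 62.5
```

```bash
python3 ft.py
```

```text
17.05 [ 0.5954 -0.2518  0.1405] [-0.14 -0.53 -0.21  0.42] -0.11629465872875719
```

Call:
arm_command --deltas '[{"rx":0,"ry":0,"rz":0,"dx":0,"dy":0,"dz":-0.02,"fingers":0.03},{"rx":0,"ry":0,"rz":0,"dx":0,"dy":0,"dz":-0.022,"fingers":0.03},{"rx":0,"ry":0,"rz":0,"dx":0,"dy":0,"dz":-0.022,"fingers":0.03},{"rx":0,"ry":0,"rz":0,"dx":-0.0059,"dy":0.041,"dz":0,"fingers":0.03},{"rx":0,"ry":0,"rz":0,"dx":-0.0059,"dy":0.041,"dz":0,"fingers":0.03},{"rx":0,"ry":0,"rz":0,"dx":-0.0059,"dy":0.041,"dz":0,"fingers":0.03},{"rx":0,"ry":0,"rz":0,"dx":-0.0059,"dy":0.041,"dz":0,"fingers":0.03},{"rx":0,"ry":0,"rz":0,"dx":-0.0059,"dy":0.041,"dz":0,"fingers":0.03},{"rx":0,"ry":0,"rz":0,"dx":-0.0059,"dy":0.041,"dz":0,"fingers":0.03},{"rx":0,"ry":0,"rz":0,"dx":-0.0059,"dy":0.041,"dz":0,"fingers":0.03},{"rx":0,"ry":0,"rz":0,"dx":-0.0059,"dy":0.041,"dz":0,"fingers":0.03},{"rx":0,"ry":0,"rz":0,"dx":-0.0059,"dy":0.041,"dz":0,"fingers":0.03}]'

```text
time_s: 18.25
position: [0.5847, 0.1226, 0.2043]
tool_rot: [[-0.986, -0.169, -0.0], [-0.169, 0.986, 0.0], [0.0, 0.0, -1.0]]
ft_force: [0.4, 0.1, -2.4]
grip_width: 0.0355
gripper_force: 62.4
```

Call:
arm_command --deltas '[{"rx":0,"ry":0,"rz":0,"dx":0,"dy":0,"dz":0,"fingers":0.03},{"rx":0,"ry":0,"rz":0,"dx":0,"dy":0,"dz":0,"fingers":0.03},{"rx":0,"ry":0,"rz":0,"dx":0,"dy":0,"dz":0,"fingers":0.03}]'

```text
time_s: 18.55
position: [0.5852, 0.12, 0.2042]
tool_rot: [[-0.986, -0.169, -0.0], [-0.169, 0.986, -0.0], [0.0, -0.0, -1.0]]
ft_force: [0.1, -0.4, -1.3]
grip_width: 0.0353
gripper_force: 62.5
```

Call:
arm_command --deltas '[{"rx":0,"ry":0,"rz":0,"dx":0,"dy":0.0003,"dz":0.03,"fingers":0.03},{"rx":0,"ry":0,"rz":0,"dx":0,"dy":0,"dz":0.03,"fingers":0.03},{"rx":0,"ry":0,"rz":0,"dx":0,"dy":0,"dz":0.03,"fingers":0.03},{"rx":0,"ry":0,"rz":0,"dx":0,"dy":0,"dz":0.012,"fingers":0.03},{"rx":0,"ry":0,"rz":0,"dx":0,"dy":0,"dz":0.012,"fingers":0.03},{"rx":0,"ry":0,"rz":0,"dx":0,"dy":0,"dz":0.008,"fingers":0.03},{"rx":0,"ry":0,"rz":0,"dx":0,"dy":0,"dz":0,"fingers":0.03},{"rx":0,"ry":0,"rz":0,"dx":0,"dy":0,"dz":0,"fingers":0.03}]'

```text
time_s: 19.35
position: [0.5856, 0.1211, 0.0831]
tool_rot: [[-0.986, -0.169, 0.001], [-0.169, 0.986, 0.0], [-0.001, -0.0, -1.0]]
ft_force: [0.4, -0.8, -1.8]
grip_width: 0.0354
gripper_force: 62.5
```

Call:
arm_command --deltas '[{"rx":0,"ry":0,"rz":0,"dx":0,"dy":0,"dz":0.0025,"fingers":0.03},{"rx":0,"ry":0,"rz":0,"dx":0,"dy":0,"dz":0,"fingers":0.03},{"rx":0,"ry":0,"rz":0,"dx":0,"dy":0,"dz":0,"fingers":0.03}]'

```text
time_s: 19.65
position: [0.5852, 0.1212, 0.0801]
tool_rot: [[-0.986, -0.17, 0.0], [-0.17, 0.986, -0.0], [-0.0, -0.0, -1.0]]
ft_force: [-0.2, 0.3, -0.8]
grip_width: 0.0352
gripper_force: 62.5
```

Call:
arm_command --deltas '[{"rx":0,"ry":0,"rz":0,"dx":0,"dy":-0.0005,"dz":0.0015,"fingers":0.03},{"rx":0,"ry":0,"rz":0,"dx":0,"dy":0,"dz":0,"fingers":0.03},{"rx":0,"ry":0,"rz":0,"dx":0,"dy":0,"dz":0,"fingers":0.03}]'

```text
time_s: 19.95
position: [0.5854, 0.1207, 0.0784]
tool_rot: [[-0.986, -0.169, 0.0], [-0.169, 0.986, 0.0], [-0.0, -0.0, -1.0]]
ft_force: [0.1, 0.7, -0.9]
grip_width: 0.0353
gripper_force: 62.4
```

```bash
python3 ft.py
```

```text
20.15 [0.5853 0.1207 0.0784] [-0.41 -0.72 -0.74 -0.88] -0.6856111173479498
```

Call:
arm_command --deltas '[{"rx":0,"ry":0,"rz":0,"dx":0,"dy":0,"dz":0,"fingers":0.045},{"rx":0,"ry":0,"rz":0,"dx":0,"dy":0,"dz":0,"fingers":0.06},{"rx":0,"ry":0,"rz":0,"dx":0,"dy":0,"dz":0,"fingers":0.07},{"rx":0,"ry":0,"rz":0,"dx":0,"dy":0,"dz":0,"fingers":0.07},{"rx":0,"ry":0,"rz":0,"dx":0,"dy":0,"dz":-0.02,"fingers":0.07},{"rx":0,"ry":0,"rz":0,"dx":0,"dy":0,"dz":-0.04,"fingers":0.07},{"rx":0,"ry":0,"rz":0,"dx":0,"dy":0,"dz":-0.04,"fingers":0.07},{"rx":0,"ry":0,"rz":0,"dx":0,"dy":0,"dz":0,"fingers":0.07}]'

```text
time_s: 20.95
position: [0.5873, 0.1208, 0.1839]
tool_rot: [[-0.985, -0.17, 0.01], [-0.17, 0.986, 0.0], [-0.01, -0.002, -1.0]]
ft_force: [0.3, -0.8, -0.7]
grip_width: 0.0703
gripper_force: 0.0
```

```bash
python3 - <<'E'
from h import *
o=env.observe();print(o['time_s'],np.round(o['position'],4),o['ft_force'],o['grip_width'])
p=shot('wrist','ret.png');s=shot('scene')
a=cv2.resize(p['color'][150:330,150:400],None,fx=2,fy=2,interpolation=3)
b=cv2.resize(s['color'][165:225,230:300],None,fx=4,fy=4,interpolation=3)
c=np.zeros((360,790,3),np.uint8);c[:,:500]=a;c[:240,505:785]=b
cv2.imwrite('pics/ret_m.png',c)
E
```

```text
20.95 [0.5873 0.1208 0.1839] [ 0.25890849 -0.83447763 -0.70045637] 0.07030494722368853
```

View pics/ret_m.png

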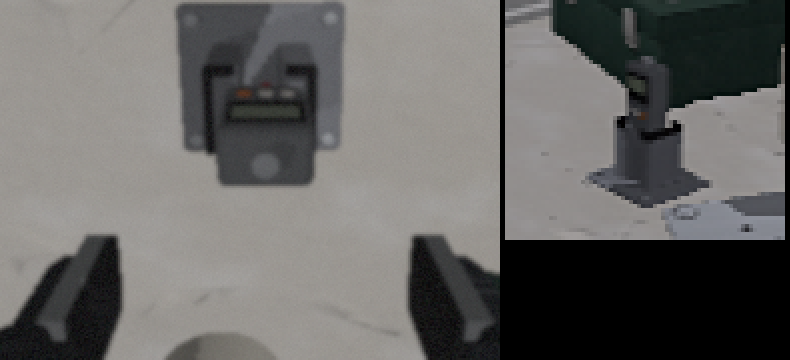

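Call:
arm_command --deltas '[{"rx":0,"ry":0,"rz":0,"dx":0,"dy":0,"dz":0,"fingers":0},{"rx":0,"ry":0,"rz":0,"dx":-0.0024,"dy":-0.041,"dz":0,"fingers":0},{"rx":0,"ry":0,"rz":0,"dx":-0.0024,"dy":-0.041,"dz":0,"fingers":0},{"rx":0,"ry":0,"rz":0,"dx":-0.0024,"dy":-0.041,"dz":0,"fingers":0},{"rx":0,"ry":0,"rz":0,"dx":-0.0024,"dy":-0.041,"dz":0,"fingers":0},{"rx":0,"ry":0,"rz":0,"dx":-0.0024,"dy":-0.041,"dz":0,"fingers":0},{"rx":0,"ry":0,"rz":0,"dx":-0.0024,"dy":-0.041,"dz":0,"fingers":0},{"rx":0,"ry":0,"rz":0,"dx":0,"dy":0,"dz":0.025,"fingers":0},{"rx":0,"ry":0,"rz":0,"dx":0,"dy":0,"dz":0.025,"fingers":0},{"rx":0,"ry":0,"rz":0,"dx":0,"dy":0,"dz":0,"fingers":0},{"rx":0,"ry":0,"rz":0,"dx":0,"dy":0,"dz":0,"fingers":0},{"rx":0,"ry":0,"rz":0,"dx":0,"dy":0,"dz":0,"fingers":0}]' --squeeze 30

```text
time_s: 22.25
position: [0.6416, -0.1192, 0.1295]
tool_rot: [[-0.985, -0.17, 0.002], [-0.17, 0.985, -0.001], [-0.001, -0.001, -1.0]]
ft_force: [0.4, -0.3, 0.3]
grip_width: -0.0003
gripper_force: 0.0
```

```bash
python3 ringfit.py .641 -.119 .083; python3 ft.py
```

```text
[ 0.64156692 -0.11921101  0.12963005] [[14.8596, 0.641, -0.119], [11.94, 0.64, -0.119], [8.7626, 0.641, -0.12]]
22.5 [ 0.6412 -0.1192  0.1291] [ 0.54  0.88 -0.77 -0.26] 0.09665837403610378
```

Call:
arm_command --deltas '[{"rx":0,"ry":0,"rz":0,"dx":0,"dy":0,"dz":0.0195,"fingers":0},{"rx":0,"ry":0,"rz":0,"dx":0,"dy":0,"dz":0.0185,"fingers":0},{"rx":0,"ry":0,"rz":0,"dx":0,"dy":0,"dz":0.0025,"fingers":0},{"rx":0,"ry":0,"rz":0,"dx":0,"dy":0,"dz":0.0015,"fingers":0},{"rx":0,"ry":0,"rz":0,"dx":0,"dy":0,"dz":0.0015,"fingers":0},{"rx":0,"ry":0,"rz":0,"dx":0,"dy":0,"dz":0,"fingers":0}]'

```text
time_s: 23.1
position: [0.6414, -0.1194, 0.0856]
tool_rot: [[-0.986, -0.169, 0.001], [-0.169, 0.986, -0.0], [-0.001, -0.001, -1.0]]
ft_force: [-0.7, 1.2, 0.3]
grip_width: 0.0001
gripper_force: 0.0
```

Call:
arm_command --deltas '[{"rx":0,"ry":0,"rz":0,"dx":0,"dy":0,"dz":0.0015,"fingers":0},{"rx":0,"ry":0,"rz":0,"dx":0,"dy":0,"dz":0.0015,"fingers":0}]'

```text
time_s: 23.3
position: [0.6418, -0.1194, 0.0829]
tool_rot: [[-0.986, -0.169, 0.003], [-0.169, 0.986, -0.001], [-0.003, -0.001, -1.0]]
ft_force: [0.9, 1.1, 7.1]
grip_width: -0.0
gripper_force: 3.5
```

Call:
arm_command --deltas '[{"rx":0,"ry":0,"rz":0,"dx":0,"dy":0,"dz":0.0015,"fingers":0},{"rx":0,"ry":0,"rz":0,"dx":0,"dy":0,"dz":0.0015,"fingers":0},{"rx":0,"ry":0,"rz":0,"dx":0,"dy":0,"dz":0.001,"fingers":0}]'

```text
time_s: 23.6
position: [0.6428, -0.1193, 0.0799]
tool_rot: [[-0.986, -0.17, 0.006], [-0.17, 0.986, -0.001], [-0.005, -0.002, -1.0]]
ft_force: [3.5, 2.1, 10.2]
grip_width: -0.0
gripper_force: 5.0
```

Call:
arm_command --deltas '[{"rx":0,"ry":0,"rz":0,"dx":0,"dy":0,"dz":0.0012,"fingers":0},{"rx":0,"ry":0,"rz":0,"dx":0,"dy":0,"dz":0.0008,"fingers":0}]'

```text
time_s: 23.8
position: [0.6433, -0.1192, 0.0783]
tool_rot: [[-0.985, -0.17, 0.007], [-0.17, 0.986, -0.001], [-0.007, -0.002, -1.0]]
ft_force: [3.9, 3.5, 11.0]
grip_width: -0.0004
gripper_force: 5.4
```

Call:
arm_command --deltas '[{"rx":0,"ry":0,"rz":0,"dx":0,"dy":0,"dz":-0.015,"fingers":0},{"rx":0,"ry":0,"rz":0,"dx":0,"dy":0,"dz":-0.02,"fingers":0},{"rx":0,"ry":0,"rz":0,"dx":0.0164,"dy":-0.0305,"dz":0,"fingers":0},{"rx":0,"ry":0,"rz":0,"dx":0.0164,"dy":-0.0305,"dz":0,"fingers":0},{"rx":0,"ry":0,"rz":0,"dx":0.0164,"dy":-0.0305,"dz":0,"fingers":0},{"rx":0,"ry":0,"rz":0,"dx":0.0164,"dy":-0.0305,"dz":0,"fingers":0},{"rx":0,"ry":0,"rz":0,"dx":0,"dy":0,"dz":0,"fingers":0},{"rx":0,"ry":0,"rz":0,"dx":0,"dy":0,"dz":0,"fingers":0},{"rx":0,"ry":0,"rz":0,"dx":0,"dy":0,"dz":0,"fingers":0}]'

```text
time_s: 24.7
position: [0.5973, -0.2497, 0.1108]
tool_rot: [[-0.985, -0.17, -0.0], [-0.17, 0.985, 0.0], [0.0, 0.0, -1.0]]
ft_force: [0.6, -0.3, -0.1]
grip_width: 0.0001
gripper_force: 0.0
```

```bash
python3 ringfit.py .5985 -.2505 .081; python3 ft.py
```

```text
[ 0.59740914 -0.24949885  0.11080082] [[8.3596, 0.5985, -0.2495], [7.269, 0.5995, -0.2495], [5.2321, 0.5995, -0.2505]]
24.95 [ 0.5974 -0.2499  0.1109] [0.48 0.13 0.55 0.69] 0.46348127645144366
```

Call:
arm_command --deltas '[{"rx":0,"ry":0,"rz":0,"dx":-0.0005,"dy":0,"dz":0.013,"fingers":0},{"rx":0,"ry":0,"rz":0,"dx":0,"dy":0,"dz":0.011,"fingers":0},{"rx":0,"ry":0,"rz":0,"dx":0,"dy":0,"dz":0.0025,"fingers":0},{"rx":0,"ry":0,"rz":0,"dx":0,"dy":0,"dz":0.0015,"fingers":0},{"rx":0,"ry":0,"rz":0,"dx":0,"dy":0,"dz":0.0015,"fingers":0}]'

```text
time_s: 25.45
position: [0.5977, -0.2507, 0.0813]
tool_rot: [[-0.986, -0.169, 0.0], [-0.169, 0.986, -0.0], [-0.0, -0.0, -1.0]]
ft_force: [1.3, -0.2, 0.9]
grip_width: -0.0
gripper_force: 0.0
```

Call:
arm_command --deltas '[{"rx":0,"ry":0,"rz":0,"dx":0,"dy":0,"dz":0.001,"fingers":0}]'

```text
time_s: 25.55
position: [0.5977, -0.2507, 0.0805]
tool_rot: [[-0.986, -0.169, 0.001], [-0.169, 0.986, -0.0], [-0.001, -0.001, -1.0]]
ft_force: [0.4, 0.5, 2.0]
grip_width: 0.0003
gripper_force: 0.8
```

Call:
arm_command --deltas '[{"rx":0,"ry":0,"rz":0,"dx":0,"dy":0,"dz":0.0015,"fingers":0},{"rx":0,"ry":0,"rz":0,"dx":0,"dy":0,"dz":0.0013,"fingers":0}]'

```text
time_s: 25.75
position: [0.5982, -0.2511, 0.0787]
tool_rot: [[-0.986, -0.169, 0.002], [-0.169, 0.986, -0.002], [-0.002, -0.002, -1.0]]
ft_force: [0.0, 0.3, 9.3]
grip_width: -0.0
gripper_force: 4.4
```

Call:
arm_command --deltas '[{"rx":0,"ry":0,"rz":0,"dx":0,"dy":0,"dz":0.001,"fingers":0}]'

```text
time_s: 25.85
position: [0.5983, -0.2512, 0.0781]
tool_rot: [[-0.986, -0.169, 0.003], [-0.169, 0.986, -0.002], [-0.002, -0.003, -1.0]]
ft_force: [-0.6, -0.8, 8.0]
grip_width: 0.0002
gripper_force: 4.6
```

Call:
arm_command --deltas '[{"rx":0,"ry":0,"rz":0,"dx":0,"dy":0,"dz":-0.012,"fingers":0},{"rx":0,"ry":0,"rz":0,"dx":0,"dy":0,"dz":-0.012,"fingers":0},{"rx":0,"ry":0,"rz":0,"dx":0.0302,"dy":0.0163,"dz":0,"fingers":0},{"rx":0,"ry":0,"rz":0,"dx":0.0302,"dy":0.0163,"dz":0,"fingers":0},{"rx":0,"ry":0,"rz":0,"dx":0.0302,"dy":0.0163,"dz":0,"fingers":0},{"rx":0,"ry":0,"rz":0,"dx":0.0302,"dy":0.0163,"dz":0,"fingers":0},{"rx":0,"ry":0,"rz":0,"dx":0,"dy":0,"dz":0,"fingers":0},{"rx":0,"ry":0,"rz":0,"dx":0,"dy":0,"dz":0,"fingers":0},{"rx":0,"ry":0,"rz":0,"dx":0,"dy":0,"dz":0,"fingers":0}]'

```text
time_s: 26.75
position: [0.4686, -0.2074, 0.1011]
tool_rot: [[-0.986, -0.169, 0.001], [-0.169, 0.986, -0.001], [-0.001, -0.001, -1.0]]
ft_force: [0.4, -0.2, 0.7]
grip_width: -0.0
gripper_force: 0.0
```

```bash
python3 ringfit.py .468 -.207 .078; python3 ft.py
```

```text
[ 0.46850701 -0.20733747  0.10079712] [[6.675, 0.467, -0.207], [6.108, 0.468, -0.207], [5.2109, 0.468, -0.208]]
27.0 [ 0.4679 -0.2069  0.1004] [0.48 0.93 0.35 0.76] 0.6274353764155622
```

Call:
arm_command --deltas '[{"rx":0,"ry":0,"rz":0,"dx":0,"dy":0,"dz":0.01,"fingers":0},{"rx":0,"ry":0,"rz":0,"dx":0,"dy":0,"dz":0.009,"fingers":0},{"rx":0,"ry":0,"rz":0,"dx":0,"dy":0,"dz":0.001,"fingers":0},{"rx":0,"ry":0,"rz":0,"dx":0,"dy":0,"dz":0,"fingers":0},{"rx":0,"ry":0,"rz":0,"dx":0,"dy":0,"dz":0,"fingers":0}]'

```text
time_s: 27.5
position: [0.4675, -0.2069, 0.0806]
tool_rot: [[-0.986, -0.169, 0.0], [-0.169, 0.986, -0.0], [-0.0, -0.0, -1.0]]
ft_force: [0.1, -0.4, 0.1]
grip_width: -0.0
gripper_force: 0.0
```

Call:
arm_command --deltas '[{"rx":0,"ry":0,"rz":0,"dx":0,"dy":0,"dz":0.001,"fingers":0},{"rx":0,"ry":0,"rz":0,"dx":0,"dy":0,"dz":0,"fingers":0}]'

```text
time_s: 27.7
position: [0.4675, -0.2068, 0.0796]
tool_rot: [[-0.986, -0.169, 0.0], [-0.169, 0.986, -0.0], [-0.0, -0.0, -1.0]]
ft_force: [-0.2, 0.8, -0.5]
grip_width: 0.0
gripper_force: 0.0
```

Call:
arm_command --deltas '[{"rx":0,"ry":0,"rz":0,"dx":0,"dy":0,"dz":0.0007,"fingers":0},{"rx":0,"ry":0,"rz":0,"dx":0,"dy":0,"dz":0,"fingers":0}]'

```text
time_s: 27.9
position: [0.4675, -0.2068, 0.0788]
tool_rot: [[-0.986, -0.169, 0.0], [-0.169, 0.986, -0.0], [-0.0, -0.0, -1.0]]
ft_force: [0.9, -0.8, 0.0]
grip_width: -0.0001
gripper_force: 0.0
```

Call:
arm_command --deltas '[{"rx":0,"ry":0,"rz":0,"dx":0,"dy":0,"dz":0.0006,"fingers":0},{"rx":0,"ry":0,"rz":0,"dx":0,"dy":0,"dz":0,"fingers":0}]'

```text
time_s: 28.1
position: [0.4674, -0.2068, 0.0782]
tool_rot: [[-0.986, -0.169, -0.0], [-0.169, 0.986, 0.0], [0.0, 0.0, -1.0]]
ft_force: [-0.2, -0.7, 0.6]
grip_width: 0.0001
gripper_force: 0.0
```

Call:
arm_command --deltas '[{"rx":0,"ry":0,"rz":0,"dx":0,"dy":0,"dz":0.0006,"fingers":0},{"rx":0,"ry":0,"rz":0,"dx":0,"dy":0,"dz":0,"fingers":0}]'

```text
time_s: 28.3
position: [0.4674, -0.2067, 0.0775]
tool_rot: [[-0.986, -0.169, -0.0], [-0.169, 0.986, 0.0], [0.0, 0.0, -1.0]]
ft_force: [-0.9, -0.9, 0.2]
grip_width: -0.0005
gripper_force: 0.0
```

Call:
arm_command --deltas '[{"rx":0,"ry":0,"rz":0,"dx":0,"dy":0,"dz":0.0006,"fingers":0},{"rx":0,"ry":0,"rz":0,"dx":0,"dy":0,"dz":0,"fingers":0}]'

```text
time_s: 28.5
position: [0.4674, -0.2068, 0.077]
tool_rot: [[-0.986, -0.169, -0.0], [-0.169, 0.986, 0.0], [0.0, 0.0, -1.0]]
ft_force: [0.1, 0.3, -0.4]
grip_width: -0.0004
gripper_force: 0.0
```

Call:
arm_command --deltas '[{"rx":0,"ry":0,"rz":0,"dx":0,"dy":0,"dz":0.0005,"fingers":0},{"rx":0,"ry":0,"rz":0,"dx":0,"dy":0,"dz":0,"fingers":0}]'

```text
time_s: 28.7
position: [0.4674, -0.2068, 0.0765]
tool_rot: [[-0.986, -0.169, -0.0], [-0.169, 0.986, 0.0], [0.0, 0.0, -1.0]]
ft_force: [0.3, 0.4, 0.7]
grip_width: -0.0
gripper_force: 0.0
```

Call:
arm_command --deltas '[{"rx":0,"ry":0,"rz":0,"dx":0,"dy":0,"dz":0.0006,"fingers":0},{"rx":0,"ry":0,"rz":0,"dx":0,"dy":0,"dz":0,"fingers":0}]'

```text
time_s: 28.9
position: [0.4675, -0.2068, 0.076]
tool_rot: [[-0.986, -0.169, 0.0], [-0.169, 0.986, -0.0], [-0.0, -0.0, -1.0]]
ft_force: [-0.6, 0.5, 0.6]
grip_width: 0.0001
gripper_force: 0.5
```

Call:
arm_command --deltas '[{"rx":0,"ry":0,"rz":0,"dx":0,"dy":0,"dz":0.0006,"fingers":0},{"rx":0,"ry":0,"rz":0,"dx":0,"dy":0,"dz":0,"fingers":0}]'

```text
time_s: 29.1
position: [0.4675, -0.2069, 0.0755]
tool_rot: [[-0.986, -0.169, 0.0], [-0.169, 0.986, -0.0], [-0.0, -0.0, -1.0]]
ft_force: [-0.7, -0.7, 4.2]
grip_width: 0.0001
gripper_force: 1.8
```

Call:
arm_command --deltas '[{"rx":0,"ry":0,"rz":0,"dx":0,"dy":0,"dz":-0.011,"fingers":0},{"rx":0,"ry":0,"rz":0,"dx":0,"dy":0,"dz":-0.011,"fingers":0},{"rx":0,"ry":0,"rz":0,"dx":-0.0372,"dy":0.0115,"dz":0,"fingers":0},{"rx":0,"ry":0,"rz":0,"dx":-0.0372,"dy":0.0115,"dz":0,"fingers":0},{"rx":0,"ry":0,"rz":0,"dx":-0.0372,"dy":0.0115,"dz":0,"fingers":0},{"rx":0,"ry":0,"rz":0,"dx":-0.0372,"dy":0.0115,"dz":0,"fingers":0},{"rx":0,"ry":0,"rz":0,"dx":-0.0372,"dy":0.0115,"dz":0,"fingers":0},{"rx":0,"ry":0,"rz":0,"dx":0,"dy":0,"dz":0,"fingers":0},{"rx":0,"ry":0,"rz":0,"dx":0,"dy":0,"dz":0,"fingers":0},{"rx":0,"ry":0,"rz":0,"dx":0,"dy":0,"dz":0,"fingers":0}]'

```text
time_s: 30.1
position: [0.6405, -0.119, 0.0978]
tool_rot: [[-0.986, -0.169, -0.0], [-0.169, 0.986, -0.0], [0.0, -0.0, -1.0]]
ft_force: [-0.5, 0.1, 0.5]
grip_width: -0.0001
gripper_force: 0.0
```

Call:
arm_command --deltas '[{"rx":0,"ry":0,"rz":0,"dx":0,"dy":0,"dz":0.009,"fingers":0},{"rx":0,"ry":0,"rz":0,"dx":0,"dy":0,"dz":0.0075,"fingers":0},{"rx":0,"ry":0,"rz":0,"dx":0,"dy":0,"dz":0,"fingers":0},{"rx":0,"ry":0,"rz":0,"dx":0,"dy":0,"dz":0,"fingers":0}]'

```text
time_s: 30.5
position: [0.6407, -0.1188, 0.0806]
tool_rot: [[-0.986, -0.169, -0.001], [-0.169, 0.986, 0.0], [0.001, 0.0, -1.0]]
ft_force: [-0.3, -0.4, -0.5]
grip_width: 0.0002
gripper_force: 0.0
```

Call:
arm_command --deltas '[{"rx":0,"ry":0,"rz":0,"dx":0,"dy":0,"dz":0.0012,"fingers":0},{"rx":0,"ry":0,"rz":0,"dx":0,"dy":0,"dz":0.0012,"fingers":0},{"rx":0,"ry":0,"rz":0,"dx":0,"dy":0,"dz":0.001,"fingers":0}]'

```text
time_s: 30.8
position: [0.6415, -0.1187, 0.0783]
tool_rot: [[-0.986, -0.169, 0.002], [-0.169, 0.986, -0.001], [-0.002, -0.001, -1.0]]
ft_force: [-0.3, -0.0, 8.1]
grip_width: -0.0001
gripper_force: 4.1
```

Call:
arm_command --deltas '[{"rx":0,"ry":0,"rz":0,"dx":0,"dy":0,"dz":0.001,"fingers":0}]'

```text
time_s: 30.9
position: [0.6417, -0.1188, 0.0777]
tool_rot: [[-0.986, -0.169, 0.003], [-0.169, 0.986, -0.001], [-0.002, -0.001, -1.0]]
ft_force: [0.2, 0.7, 8.0]
grip_width: 0.0001
gripper_force: 4.6
```

Call:
arm_command --deltas '[{"rx":0,"ry":0,"rz":0,"dx":0,"dy":0,"dz":0.0006,"fingers":0}]'

```text
time_s: 31.0
position: [0.6419, -0.1187, 0.0773]
tool_rot: [[-0.986, -0.169, 0.003], [-0.169, 0.986, -0.001], [-0.003, -0.001, -1.0]]
ft_force: [-0.4, 0.8, 9.2]
grip_width: 0.0002
gripper_force: 4.6
```

Call:
arm_command --deltas '[{"rx":0,"ry":0,"rz":0,"dx":0,"dy":0,"dz":-0.012,"fingers":0},{"rx":0,"ry":0,"rz":0,"dx":0,"dy":0,"dz":-0.012,"fingers":0},{"rx":0,"ry":0,"rz":0,"dx":0.0164,"dy":-0.0305,"dz":0,"fingers":0},{"rx":0,"ry":0,"rz":0,"dx":0.0164,"dy":-0.0305,"dz":0,"fingers":0},{"rx":0,"ry":0,"rz":0,"dx":0.0164,"dy":-0.0305,"dz":0,"fingers":0},{"rx":0,"ry":0,"rz":0,"dx":0.0164,"dy":-0.0305,"dz":0,"fingers":0},{"rx":0,"ry":0,"rz":0,"dx":0,"dy":0,"dz":0,"fingers":0},{"rx":0,"ry":0,"rz":0,"dx":0,"dy":0,"dz":0,"fingers":0},{"rx":0,"ry":0,"rz":0,"dx":0,"dy":0,"dz":0,"fingers":0}]'

```text
time_s: 31.9
position: [0.5974, -0.249, 0.1001]
tool_rot: [[-0.985, -0.17, 0.0], [-0.17, 0.985, 0.0], [-0.0, 0.0, -1.0]]
ft_force: [0.8, 0.5, 0.3]
grip_width: 0.0002
gripper_force: 0.0
```

Call:
arm_command --deltas '[{"rx":0,"ry":0,"rz":0,"dx":0,"dy":0,"dz":0.01,"fingers":0},{"rx":0,"ry":0,"rz":0,"dx":0,"dy":0,"dz":0.009,"fingers":0},{"rx":0,"ry":0,"rz":0,"dx":0,"dy":0,"dz":0,"fingers":0},{"rx":0,"ry":0,"rz":0,"dx":0,"dy":0,"dz":0,"fingers":0}]'

```text
time_s: 32.3
position: [0.597, -0.2495, 0.0804]
tool_rot: [[-0.985, -0.17, -0.001], [-0.17, 0.985, 0.001], [0.001, 0.001, -1.0]]
ft_force: [-0.2, 0.3, 0.7]
grip_width: -0.0001
gripper_force: 0.0
```

Call:
arm_command --deltas '[{"rx":0,"ry":0,"rz":0,"dx":0,"dy":0,"dz":0.0012,"fingers":0},{"rx":0,"ry":0,"rz":0,"dx":0,"dy":0,"dz":0.0012,"fingers":0},{"rx":0,"ry":0,"rz":0,"dx":0,"dy":0,"dz":0.001,"fingers":0},{"rx":0,"ry":0,"rz":0,"dx":0,"dy":0,"dz":0.0008,"fingers":0}]'

```text
time_s: 32.7
position: [0.5976, -0.2503, 0.0778]
tool_rot: [[-0.986, -0.169, 0.002], [-0.169, 0.986, -0.001], [-0.002, -0.002, -1.0]]
ft_force: [-1.2, 0.5, 8.2]
grip_width: 0.0005
gripper_force: 4.4
```

Call:
arm_command --deltas '[{"rx":0,"ry":0,"rz":0,"dx":0,"dy":0,"dz":0.0005,"fingers":0}]'

```text
time_s: 32.8
position: [0.5976, -0.2504, 0.0775]
tool_rot: [[-0.986, -0.169, 0.002], [-0.169, 0.986, -0.001], [-0.002, -0.002, -1.0]]
ft_force: [-0.5, 1.1, 9.3]
grip_width: -0.0
gripper_force: 4.4
```

Call:
arm_command --deltas '[{"rx":0,"ry":0,"rz":0,"dx":0,"dy":0,"dz":0.0004,"fingers":0},{"rx":0,"ry":0,"rz":0,"dx":0,"dy":0,"dz":-0.015,"fingers":0},{"rx":0,"ry":0,"rz":0,"dx":0,"dy":0,"dz":-0.03,"fingers":0},{"rx":0,"ry":0,"rz":0,"dx":0,"dy":0,"dz":-0.04,"fingers":0},{"rx":0,"ry":0,"rz":0,"dx":0.03,"dy":0,"dz":-0.03,"fingers":0},{"rx":0,"ry":0,"rz":0,"dx":0.04,"dy":0,"dz":0,"fingers":0},{"rx":0,"ry":0,"rz":0,"dx":0.04,"dy":0,"dz":0,"fingers":0},{"rx":0,"ry":0,"rz":0,"dx":0.04,"dy":0,"dz":0,"fingers":0},{"rx":0,"ry":0,"rz":0,"dx":0,"dy":0,"dz":0,"fingers":0},{"rx":0,"ry":0,"rz":0,"dx":0,"dy":0,"dz":0,"fingers":0},{"rx":0,"ry":0,"rz":0,"dx":0,"dy":0,"dz":0,"fingers":0}]'

```text
time_s: 33.9
position: [0.45, -0.2754, 0.1907]
tool_rot: [[-0.985, -0.17, 0.0], [-0.17, 0.985, -0.0], [-0.0, -0.0, -1.0]]
ft_force: [-0.3, 0.2, 0.0]
grip_width: 0.0003
gripper_force: 0.0
```

```bash
python3 - <<'E'
from ringfit import *
o=env.observe();print(o['time_s'],np.round(o['position'],3))
p=shot('wrist')
for X,Y in((.467,-.207),(.51,-.0765),(.641,-.119),(.5985,-.25)): print(np.round(proj(p,[X,Y,.0775])),np.round(ringfit(p,X,Y,.0775,.005)[0],4))
print(env.close_job())
E
```

```text
33.9 [ 0.45  -0.275  0.191]
[354. 241.] [11.0379  0.468  -0.208 ]
[478. 305.] [ 8.5735  0.51   -0.0765]
[395. 403.] [-0.2748  0.637  -0.121 ]
[281. 354.] [-0.6383  0.5995 -0.249 ]
the job is handed in; nothing more can be done
None
```

The job is handed in at about 34 s: I touched all four rings in order, returned the gauge upright to its stand, and pressed the high rings (2 and 3) down. I estimate the plate is level to about half a degree; I did not re-touch ring 1 or re-check the tilt after the last press.

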